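# Mirror the condiment row

## Robot

A 6-joint arm with a two-finger parallel gripper is mounted at the origin on a cart in front of the work surface, level with it; the furniture and walls round the work are solid. World frame = base frame: x ahead of the robot, y to its left, z up, the work surface at z = 0. Lengths are in mm, angles in rad, forces in N, time in s.
With the tool pointing down it reaches from about 325 to 750 mm from the base axis. Payload 7.6 kg.
Tool frame: the origin (TCP) lies at the very end of the fingers, on their centre line; the grasp point (between the pads) lies 19 mm behind it; z points along the fingers, y is the line along which they close (so a half turn about z gives the same grasp; the last joint's range is limited). The gripper opens to 85 mm and grips with 20 to 120 N. Pads are 22 mm wide; open, the fingers measure 114 mm over their backs; the gripper's body (76 mm by 85 mm) begins 54 mm behind the grasp point. The pads swing forward as they close: fully open they stand 13 mm farther back than shut.
Start: joints at [-1.209, 0.052, 1.401, -0, 1.689, -0.07], TCP at [219.742, -476.822, 231.323] pointing down, gripper open.
Joint ranges: [-2.9, 2.9], [-0.91, 2.17], [0.12, 2.37], [-1.06, 4.2], [0.26, 2.73], [-2.93, 2.93]. Speed limits (rad/s): [2.57, 2.57, 3.01, 3.14, 3.14, 3.14].

## Interface

Orientations are given as a unit quaternion [x, y, z, w].
In Python, from plant import monitor, camera, calibration, workorder, look_for gives the robot as it stands. The module is installed in compiled form; this text tells all that it offers.
- The arm moves only by the tool apply_moves, never from a script. Its argument "targets" is one flat list of numbers, 7 for each row, row after row: the shift along the tool's x, y, z as a fraction of full scale, then the turn, a rotation vector about the tool's x, y, z as a fraction of full scale, then the opening, from 0 (shut) to 1 (fully open). A call has 1 to 8 rows; each row shifts and turns the commanded pose from where the row before left it, along the tool's axes as they then stand; what a row does not reach is not made up. Full scale, the value 1, is 20 mm for a shift and 5 degrees for a turn. A row lasts 1/12 s, in which the tool goes at most 41.7 mm and 7.16 degrees, less where a joint would pass 70% of its speed; a pose out of reach is approached as far as the arm can. A call with a number of a shift or a turn outside -1 to 1 is refused whole. A call with a gripper value outside its range is refused whole. The fingers move at their own pace and stop on an object; "force" is the grip in N (left out, the last holds). Time passes only in rows, so rows that do not move let the fingers close. It gives the time, the measured TCP pose, the force, the opening and the grip force at its end, in the units of the state.
- monitor.sense(): the state, without advancing time (a new reading comes with each control period).
- camera(name): name is "scene" or "side" or "wrist"; returns the picture (384x512x3 uint8, red, green, blue); there is no depth.
- calibration(name): a dict with "camera_matrix" (3x3 intrinsics, pixels), "extrinsics" (4x4, takes a point from world to camera coordinates); the wrist camera has in their place "mount" (4x4, takes a point from camera to tool coordinates, whose origin is the TCP and whose axes are the flange's). Camera axes: x right, y up, looking along -z (the intrinsics and any distortion apply to the point x, -y, -z); pixel columns grow to the right and rows downward; lengths in mm; the calibration is good to about 2 mm. The wrist camera is an equidistant fisheye: a pixel r from the principal point sees the ray r / f radians off the axis. A picture is of the moment at which its call begins: read the wrist's pose just before it. calibration takes no time and is no camera call.
- workorder.sign_off(): hands the job in; it is judged then, once.
Trained networks look in the newest picture that a camera, given by its name, has taken for a name from the list of things; names that differ only in an ending like _2 or _b are one class to them, and where a whole thing is asked for, a point or a joint stands for the part that bears it (a point fixed in the world has none). Each returns a list of dicts, best first, with "confidence" (0 to 1); they miss things now and then, are a little off and sometimes report something else, mostly with a low value. They report only what shows in the picture. A call takes as long as a camera call. They do not tell look-alikes from the thing itself.
- look_for(camera, label): "rect" ([centre column, centre row, width, height] in pixels, round what is visible of it).
The state is a dict: "t": time; "joints": joint angles; "dq": joint speeds; "joint_torque": joint torques, N m; "ee_pos": TCP position; "ee_rot": TCP orientation; "force": force on the tool from outside, world axes, zero at the start; "wrist_torque": the same for the moment, N m; "gripper_width": opening from 0.0 (shut) to 1.0 (fully open); "finger_force": force on a finger pad.
Only numpy, scipy, OpenCV 4.12 (cv2) and the standard library are available. Lean on these libraries where they do the work, as an engineer would, in place of code of your own. Each camera call takes 0.05 s, during which the arm holds its last target. There are 200 camera calls.

## Task

The condiments are to be served across the counter, so move the row of four from the rack they stand in to the empty rack in reverse order: start at the left end of the row and, one at a time, put the leftmost in the rightmost bay of the empty rack, the next one in the bay beside it, and so on, always leaving the rest of the row standing in its bays until its turn. Stand each upright in the middle of its bay, let go, and do not tip any of them or push the heart-shaped cutter or the garlic about; left and right are as the robot sees them.

Things in the scene. Friction and masses are not known exactly. Their poses are not given: they have to be found in the camera images.
- full_rack: Rack holding the four condiments at the start, one a bay, in any order; left or right of the other, like rack: wooden, fixed, 94 mm (x, away from the robot) by 366 mm (y, to its left), yaw within 0.2 rad. Origin under its middle at worktop height. Four bays about 80 mm square, centres x = 0, y = 132, 44, -44, -132 mm; floors at z = 16 mm; dividers and rods up to z = 30 mm.
- empty_rack: Rack that is empty at the start: wooden, fixed, 94 mm (x, away from the robot) by 366 mm (y, to its left), yaw within 0.2 rad. Origin under its middle at worktop height. Four bays about 80 mm square, centres x = 0, y = 132, 44, -44, -132 mm; floors at z = 16 mm; dividers and rods up to z = 30 mm.
- pepper_mill: turned wooden pepper mill, 170 mm tall, 58 mm across its body; its round head, fixed, is 49 mm across from 123 to 159 mm above the underside, with a 12 mm metal nut on top. Grip it by the head, 135 to 140 mm up. About 0.18 kg. Origin at the centre of its underside, z up.
- spice_jar: round clear spice jar with a flat black cap, 41 mm across, 105 mm tall. About 0.11 kg. (The similar condiments at the far back of the worktop are not part of the job.) Origin at the centre of its underside, z up.
- salt_shaker: round clear salt shaker with a domed grey metal top, 90 mm tall, 44 mm across up to 74 mm, the top 34 mm across. About 0.1 kg. Origin at the centre of its underside, z up.
- lidded_jar: wide clear jar with a flat grey lid, 102 mm tall, 64 to 66 mm across along its own x axis and 72 mm along its y axis, which lies along the rack within 0.1 rad at the start; grip it across the rack, high up near the lid. About 0.5 kg. Origin at the centre of its underside, z up.
- heart_cutter: bystander: loose heart-shaped cookie cutter, 48 x 53 mm, 21 mm tall, on the worktop behind the racks. Origin under its middle.
- garlic: bystander: loose garlic bulb, 60 mm across, 59 mm tall, on the worktop behind the racks. Origin under its middle.
Things that resemble listed ones, but are neither listed nor needed, are in the scene too. Of the things shaped like the pepper_mill, the wooden one is meant. Several things have the shape of the lidded_jar; the one meant has the colours described above.

How it is judged (in metres and radians):
On the way, in this order (a step that is already met when the one before it is completed fails the run):
1. the leftmost of the original row stands in the rightmost bay of the other rack, what stood to its right still waiting in its own bays (((x of pepper_mill in the frame of empty_rack between -0.015 and 0.015 m and y of pepper_mill in the frame of empty_rack between -0.147 and -0.117 m and z of pepper_mill in the frame of empty_rack below 0.022 m) or (x of spice_jar in the frame of empty_rack between -0.015 and 0.015 m and y of spice_jar in the frame of empty_rack between -0.147 and -0.117 m and z of spice_jar in the frame of empty_rack below 0.022 m) or (x of salt_shaker in the frame of empty_rack between -0.015 and 0.015 m and y of salt_shaker in the frame of empty_rack between -0.147 and -0.117 m and z of salt_shaker in the frame of empty_rack below 0.022 m) or (x of lidded_jar in the frame of empty_rack between -0.015 and 0.015 m and y of lidded_jar in the frame of empty_rack between -0.147 and -0.117 m and z of lidded_jar in the frame of empty_rack below 0.022 m)) and ((y of pepper_mill in the frame of full_rack between 0.019 and 0.069 m and z of pepper_mill in the frame of full_rack below 0.022 m) or (y of spice_jar in the frame of full_rack between 0.019 and 0.069 m and z of spice_jar in the frame of full_rack below 0.022 m) or (y of salt_shaker in the frame of full_rack between 0.019 and 0.069 m and z of salt_shaker in the frame of full_rack below 0.022 m) or (y of lidded_jar in the frame of full_rack between 0.019 and 0.069 m and z of lidded_jar in the frame of full_rack below 0.022 m)) and ((y of pepper_mill in the frame of full_rack between -0.069 and -0.019 m and z of pepper_mill in the frame of full_rack below 0.022 m) or (y of spice_jar in the frame of full_rack between -0.069 and -0.019 m and z of spice_jar in the frame of full_rack below 0.022 m) or (y of salt_shaker in the frame of full_rack between -0.069 and -0.019 m and z of salt_shaker in the frame of full_rack below 0.022 m) or (y of lidded_jar in the frame of full_rack between -0.069 and -0.019 m and z of lidded_jar in the frame of full_rack below 0.022 m)) and ((y of pepper_mill in the frame of full_rack between -0.157 and -0.107 m and z of pepper_mill in the frame of full_rack below 0.022 m) or (y of spice_jar in the frame of full_rack between -0.157 and -0.107 m and z of spice_jar in the frame of full_rack below 0.022 m) or (y of salt_shaker in the frame of full_rack between -0.157 and -0.107 m and z of salt_shaker in the frame of full_rack below 0.022 m) or (y of lidded_jar in the frame of full_rack between -0.157 and -0.107 m and z of lidded_jar in the frame of full_rack below 0.022 m))), for 0.2 s.
2. the second from the left of the original row stands in the second bay from the right of the other rack, what stood to its right still waiting in its own bays (((x of pepper_mill in the frame of empty_rack between -0.015 and 0.015 m and y of pepper_mill in the frame of empty_rack between -0.059 and -0.029 m and z of pepper_mill in the frame of empty_rack below 0.022 m) or (x of spice_jar in the frame of empty_rack between -0.015 and 0.015 m and y of spice_jar in the frame of empty_rack between -0.059 and -0.029 m and z of spice_jar in the frame of empty_rack below 0.022 m) or (x of salt_shaker in the frame of empty_rack between -0.015 and 0.015 m and y of salt_shaker in the frame of empty_rack between -0.059 and -0.029 m and z of salt_shaker in the frame of empty_rack below 0.022 m) or (x of lidded_jar in the frame of empty_rack between -0.015 and 0.015 m and y of lidded_jar in the frame of empty_rack between -0.059 and -0.029 m and z of lidded_jar in the frame of empty_rack below 0.022 m)) and ((y of pepper_mill in the frame of full_rack between -0.069 and -0.019 m and z of pepper_mill in the frame of full_rack below 0.022 m) or (y of spice_jar in the frame of full_rack between -0.069 and -0.019 m and z of spice_jar in the frame of full_rack below 0.022 m) or (y of salt_shaker in the frame of full_rack between -0.069 and -0.019 m and z of salt_shaker in the frame of full_rack below 0.022 m) or (y of lidded_jar in the frame of full_rack between -0.069 and -0.019 m and z of lidded_jar in the frame of full_rack below 0.022 m)) and ((y of pepper_mill in the frame of full_rack between -0.157 and -0.107 m and z of pepper_mill in the frame of full_rack below 0.022 m) or (y of spice_jar in the frame of full_rack between -0.157 and -0.107 m and z of spice_jar in the frame of full_rack below 0.022 m) or (y of salt_shaker in the frame of full_rack between -0.157 and -0.107 m and z of salt_shaker in the frame of full_rack below 0.022 m) or (y of lidded_jar in the frame of full_rack between -0.157 and -0.107 m and z of lidded_jar in the frame of full_rack below 0.022 m))), for 0.2 s.
3. the third from the left of the original row stands in the third bay from the right of the other rack, what stood to its right still waiting in its own bays (((x of pepper_mill in the frame of empty_rack between -0.015 and 0.015 m and y of pepper_mill in the frame of empty_rack between 0.029 and 0.059 m and z of pepper_mill in the frame of empty_rack below 0.022 m) or (x of spice_jar in the frame of empty_rack between -0.015 and 0.015 m and y of spice_jar in the frame of empty_rack between 0.029 and 0.059 m and z of spice_jar in the frame of empty_rack below 0.022 m) or (x of salt_shaker in the frame of empty_rack between -0.015 and 0.015 m and y of salt_shaker in the frame of empty_rack between 0.029 and 0.059 m and z of salt_shaker in the frame of empty_rack below 0.022 m) or (x of lidded_jar in the frame of empty_rack between -0.015 and 0.015 m and y of lidded_jar in the frame of empty_rack between 0.029 and 0.059 m and z of lidded_jar in the frame of empty_rack below 0.022 m)) and ((y of pepper_mill in the frame of full_rack between -0.157 and -0.107 m and z of pepper_mill in the frame of full_rack below 0.022 m) or (y of spice_jar in the frame of full_rack between -0.157 and -0.107 m and z of spice_jar in the frame of full_rack below 0.022 m) or (y of salt_shaker in the frame of full_rack between -0.157 and -0.107 m and z of salt_shaker in the frame of full_rack below 0.022 m) or (y of lidded_jar in the frame of full_rack between -0.157 and -0.107 m and z of lidded_jar in the frame of full_rack below 0.022 m))), for 0.2 s.
At the end, for the whole second after the job is handed in: All four condiments stand in the rack that was empty, one in each bay, within 15 mm of the bay's centre along the rack and across it, on the bay floor, within 0.1 rad of upright and at rest; the order, the reverse of the original row, follows from the stages (((x of pepper_mill in the frame of empty_rack between -0.015 and 0.015 m and y of pepper_mill in the frame of empty_rack between 0.117 and 0.147 m and z of pepper_mill in the frame of empty_rack below 0.022 m) or (x of spice_jar in the frame of empty_rack between -0.015 and 0.015 m and y of spice_jar in the frame of empty_rack between 0.117 and 0.147 m and z of spice_jar in the frame of empty_rack below 0.022 m) or (x of salt_shaker in the frame of empty_rack between -0.015 and 0.015 m and y of salt_shaker in the frame of empty_rack between 0.117 and 0.147 m and z of salt_shaker in the frame of empty_rack below 0.022 m) or (x of lidded_jar in the frame of empty_rack between -0.015 and 0.015 m and y of lidded_jar in the frame of empty_rack between 0.117 and 0.147 m and z of lidded_jar in the frame of empty_rack below 0.022 m)) and ((x of pepper_mill in the frame of empty_rack between -0.015 and 0.015 m and y of pepper_mill in the frame of empty_rack between 0.029 and 0.059 m and z of pepper_mill in the frame of empty_rack below 0.022 m) or (x of spice_jar in the frame of empty_rack between -0.015 and 0.015 m and y of spice_jar in the frame of empty_rack between 0.029 and 0.059 m and z of spice_jar in the frame of empty_rack below 0.022 m) or (x of salt_shaker in the frame of empty_rack between -0.015 and 0.015 m and y of salt_shaker in the frame of empty_rack between 0.029 and 0.059 m and z of salt_shaker in the frame of empty_rack below 0.022 m) or (x of lidded_jar in the frame of empty_rack between -0.015 and 0.015 m and y of lidded_jar in the frame of empty_rack between 0.029 and 0.059 m and z of lidded_jar in the frame of empty_rack below 0.022 m)) and ((x of pepper_mill in the frame of empty_rack between -0.015 and 0.015 m and y of pepper_mill in the frame of empty_rack between -0.059 and -0.029 m and z of pepper_mill in the frame of empty_rack below 0.022 m) or (x of spice_jar in the frame of empty_rack between -0.015 and 0.015 m and y of spice_jar in the frame of empty_rack between -0.059 and -0.029 m and z of spice_jar in the frame of empty_rack below 0.022 m) or (x of salt_shaker in the frame of empty_rack between -0.015 and 0.015 m and y of salt_shaker in the frame of empty_rack between -0.059 and -0.029 m and z of salt_shaker in the frame of empty_rack below 0.022 m) or (x of lidded_jar in the frame of empty_rack between -0.015 and 0.015 m and y of lidded_jar in the frame of empty_rack between -0.059 and -0.029 m and z of lidded_jar in the frame of empty_rack below 0.022 m)) and ((x of pepper_mill in the frame of empty_rack between -0.015 and 0.015 m and y of pepper_mill in the frame of empty_rack between -0.147 and -0.117 m and z of pepper_mill in the frame of empty_rack below 0.022 m) or (x of spice_jar in the frame of empty_rack between -0.015 and 0.015 m and y of spice_jar in the frame of empty_rack between -0.147 and -0.117 m and z of spice_jar in the frame of empty_rack below 0.022 m) or (x of salt_shaker in the frame of empty_rack between -0.015 and 0.015 m and y of salt_shaker in the frame of empty_rack between -0.147 and -0.117 m and z of salt_shaker in the frame of empty_rack below 0.022 m) or (x of lidded_jar in the frame of empty_rack between -0.015 and 0.015 m and y of lidded_jar in the frame of empty_rack between -0.147 and -0.117 m and z of lidded_jar in the frame of empty_rack below 0.022 m)) and angle between each of pepper_mill, spice_jar, salt_shaker, lidded_jar's own z axis and vertical below 0.1 rad and linear speed of each of pepper_mill, spice_jar, salt_shaker, lidded_jar below 0.02 m/s); the robot touches nothing.
It fails at once if a condiment is tipped by more than 0.5 rad (angle between any of pepper_mill, spice_jar, salt_shaker, lidded_jar's own z axis and vertical above 0.5 rad).
It fails at once if the cutter or the garlic is pushed more than 30 mm (distance of any of heart_cutter, garlic from where it was at the start of the episode above 0.03 m).
It also fails if it takes over 118 s, if anything falls off the work surface, if the arm or the gripper's body presses on something with over 40 N, if the wrist force passes 120 N, or if a joint passes its speed limit or range.

## Working session

There is one attempt and no reset: what is moved stays moved. The work goes in short steps, Python scripts to look and compute and a tool call to move; the robot and the scene stay as the last step left them, time stands still between calls to the robot, and variables do not carry over. Pictures are saved under pics/ and viewed, at most 14 in all, crops included, and the job is handed in when it is done.

Besides the shell and the picture viewer there is one more tool, called after ">>>" as name(argument=value, ...), one argument or row to a line, values as JSON. apply_moves: Moves the arm, as the interface text tells. Shift numbers are shares of 20 mm and turn numbers shares of 5 degrees, none past 1 either way. Its arguments: {"type":"object","properties":{"targets":{"type":"array","items":{"type":"number"}},"force":{"type":"number"}},"required":["targets"]}

```bash
mkdir -p pics; python3 - <<'E'
from plant import monitor,camera,calibration,look_for
import cv2,json,numpy as np
s=monitor.sense();print({k:np.round(v,3).tolist() for k,v in s.items()})
for n in("scene","side","wrist"):
    im=camera(n);cv2.imwrite(f"pics/{n}0.png",im[:,:,::-1])
    c=calibration(n);print(n,{k:np.round(v,4).tolist() if not isinstance(v,str) else v for k,v in c.items()})
    if n!="wrist":
      for l in("full_rack","empty_rack","pepper_mill","spice_jar","salt_shaker","lidded_jar","heart_cutter","garlic"):
        print(l,[(np.round(d["rect"]).astype(int).tolist(),round(d["confidence"],2)) for d in look_for(n,l)])
E
```

```text
{'t': 0.0, 'joints': [-1.209, 0.053, 1.402, -0.0, 1.689, -0.07], 'dq': [0.0, -0.001, -0.0, -0.001, 0.0, 0.0], 'joint_torque': [-0.001, -38.167, -36.019, -0.0, 0.006, -0.0], 'ee_pos': [219.609, -476.516, 230.455], 'ee_rot': [0.977, 0.214, -0.0, -0.001], 'force': [0.247, 0.25, -0.458], 'wrist_torque': [0.036, 0.016, 0.066], 'finger_force': 0.0, 'gripper_width': 1.002}
scene {'camera_matrix': [[442.2292, 0.0, 256.5653], [0.0, 442.2292, 182.6641], [0.0, 0.0, 1.0]], 'extrinsics': [[-0.8811, -0.4728, 0.0093, 477.1289], [0.2893, -0.5235, 0.8014, -196.6688], [-0.374, 0.7088, 0.5981, -1148.5272], [0.0, 0.0, 0.0, 1.0]]}
full_rack [([224, 252, 92, 105], 0.72)]
empty_rack [([305, 163, 79, 66], 0.92), ([208, 265, 21, 40], 0.68)]
pepper_mill [([274, 251, 19, 64], 0.8), ([246, 142, 17, 51], 0.69)]
spice_jar [([206, 265, 23, 44], 0.71)]
salt_shaker [([225, 246, 18, 32], 0.89), ([308, 165, 78, 66], 0.2)]
lidded_jar [([244, 302, 31, 49], 0.61)]
heart_cutter [([195, 195, 13, 12], 0.49)]
garlic [([221, 170, 16, 15], 0.51)]
side {'camera_matrix': [[381.7971, 0.0, 253.8077], [0.0, 381.7971, 196.2313], [0.0, 0.0, 1.0]], 'extrinsics': [[-0.9997, 0.0191, -0.015, 531.7625], [-0.0238, -0.6455, 0.7634, -1.3729], [0.0049, 0.7635, 0.6458, -1155.6532], [0.0, 0.0, 0.0, 1.0]]}
full_rack [([275, 265, 63, 116], 0.93)]
empty_rack [([270, 156, 30, 68], 0.81)]
pepper_mill [([328, 245, 30, 60], 0.86), ([263, 197, 18, 56], 0.84), ([215, 156, 20, 46], 0.66), ([274, 265, 61, 122], 0.32)]
spice_jar []
salt_shaker [([273, 259, 19, 28], 0.57), ([274, 265, 57, 120], 0.5)]
lidded_jar [([268, 227, 27, 48], 0.91), ([339, 301, 36, 50], 0.7)]
heart_cutter [([200, 223, 20, 17], 0.68)]
garlic [([201, 190, 21, 20], 0.8)]
wrist {'camera_matrix': [[297.3186, 0.0, 251.8412], [0.0, 297.3186, 189.3924], [0.0, 0.0, 1.0]], 'mount': [[0.0004, 0.9598, 0.2807, 71.9358], [1.0, -0.0009, 0.0017, 0.8837], [0.0019, 0.2807, -0.9598, -143.395], [0.0, 0.0, 0.0, 1.0]]}
```

View pics/scene0.png

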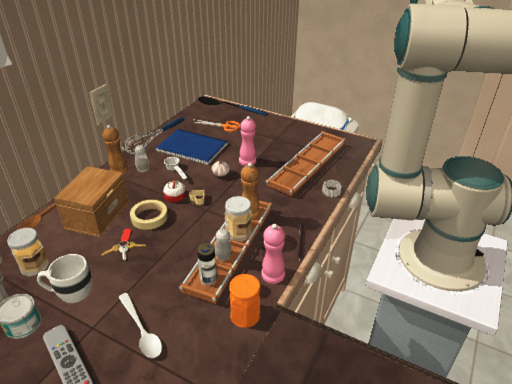

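View pics/side0.png

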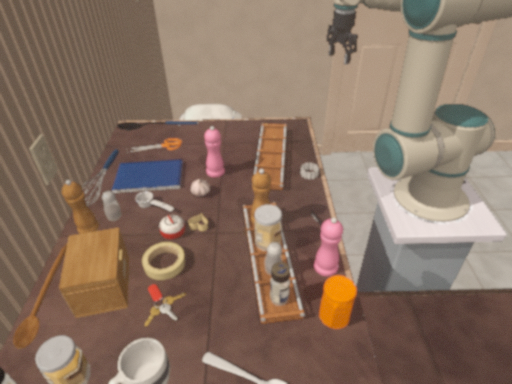

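Scene: the full rack runs from (205,285) to (255,205), holding spice jar (206,265), salt shaker (225,246), lidded jar (238,218) and mill (250,188). The empty rack is at (307,163). In side, the camera at +y shows the spice jar leftmost (nearest it). Next I'll crop both pictures to get rack corners.

```bash
python3 - <<'E'
import cv2
a=cv2.imread("pics/scene0.png");b=cv2.imread("pics/side0.png")
def crop(im,x0,y0,w,h,s,n):
    c=cv2.resize(im[y0:y0+h,x0:x0+w],None,fx=s,fy=s,interpolation=cv2.INTER_CUBIC)
    for i in range(0,w,20): cv2.putText(c,str(x0+i),(i*s,8),0,.3,(255,255,255),1);cv2.line(c,(i*s,0),(i*s,h*s),(90,90,90),1)
    for i in range(0,h,20): cv2.putText(c,str(y0+i),(0,i*s),0,.3,(255,255,255),1);cv2.line(c,(0,i*s),(w*s,i*s),(90,90,90),1)
    cv2.imwrite(n,c)
crop(a,170,120,190,190,3,"pics/c1.png");crop(b,220,110,130,220,3,"pics/c2.png")
E
```

```text
(no output)
```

View pics/c1.png

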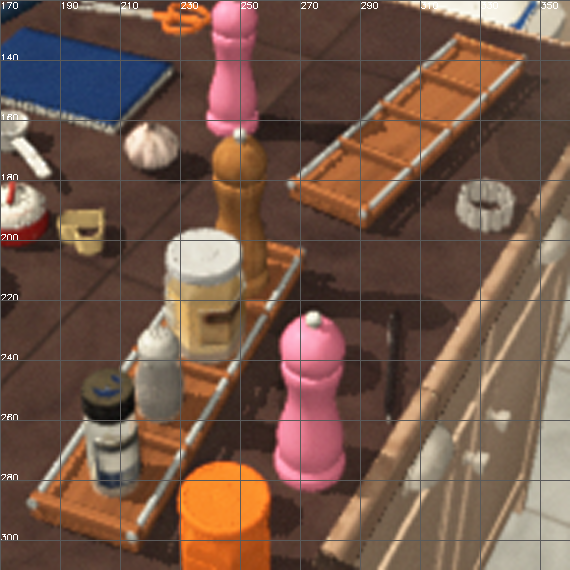

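View pics/c2.png

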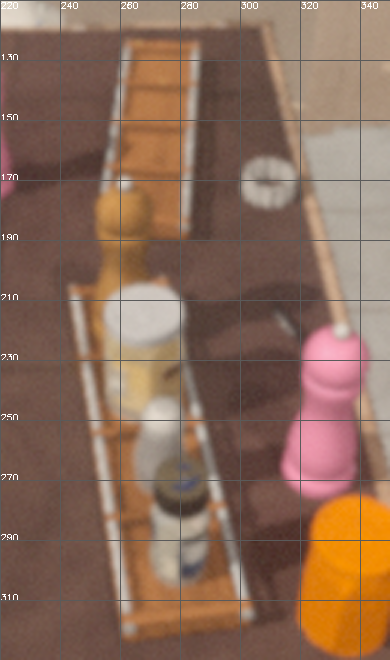

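Rod ends read from the crops. Full rack in scene: (182,286), (214,298), (270,203); in side: (262,319), (303,315), (245,206). Empty rack in scene: (267,181), (291,192), (344,139), (323,133). The tops are clear in both. Now I'll fit the poses.

```bash
cat > h.py <<'E'
from plant import monitor,camera,calibration,look_for
import numpy as np,cv2
from scipy.optimize import least_squares
from scipy.spatial.transform import Rotation as R
def proj(n,P):
    c=calibration(n);E=np.array(c["extrinsics"]);K=np.array(c["camera_matrix"])
    q=np.atleast_2d(P)@E[:3,:3].T+E[:3,3];q=q*[1,-1,-1];p=q@K.T
    return p[:,:2]/p[:,2:]
def atz(n,uv,z):
    return least_squares(lambda a:(proj(n,[a[0],a[1],z])[0]-uv),[450,0]).x
def rackfit(obs,z=28,hx=44,hy=181):
    def f(a):
        r=[]
        for n,sx,sy,u,v in obs:
            c,s=np.cos(a[2]),np.sin(a[2]);x,y=sx*hx,sy*hy
            r+=list(proj(n,[a[0]+c*x-s*y,a[1]+s*x+c*y,z])[0]-[u,v])
        return r
    q=least_squares(f,[450,0,0],loss='soft_l1');return q.x,np.round(f(q.x),1)
def bay(rk,y,x=0):
    c,s=np.cos(rk[2]),np.sin(rk[2]);return np.array([rk[0]+c*x-s*y,rk[1]+s*x+c*y])
E
python3 - <<'E'
from h import *
full=[("scene",1,1,182,286),("scene",-1,1,214,298),("scene",-1,-1,270,203),("side",1,1,262,319),("side",-1,1,303.3,314.7),("side",1,-1,245.3,206)]
emp=[("scene",1,1,267,181),("scene",-1,1,291,191.7),("scene",-1,-1,344.3,139),("scene",1,-1,322.7,132.7),("side",1,-1,261.3,124),("side",-1,-1,285.7,124.3),("side",-1,1,281.7,186)]
for o in(full,emp):
    a,r=rackfit(o);print(np.round(a,3),r);print([np.round(bay(a,y)).tolist() for y in(132,44,-44,-132)])
for k,z,u,v in(("spice",121,(206,247.7),(281,266)),("salt",106,(222,230),(274,243.5)),("lid",118,(237.7,200),(268,210.7)),("mill",186,(250,164),(261.7,170.7)),("pink_near",170,(274.5,226.5),(333.5,220)),("pinkfar",170,(248.5,118),(213,128)),("cup",100,(245,284),(342,283))):
    print(k,np.round(atz("scene",u,z)),np.round(atz("side",v,z)))
for k,u,v in (("heart",(197,200),(200,230)),("garlic",(221,170),(201,190))): print(k,np.round(atz("scene",u,10)),np.round(atz("side",v,10)))
E
```

```text
[4.95606e+02 2.31966e+02 1.05000e-01] [-1.8  0.3  0.   0.1  0.5  1.5  0.7 -0.7 -0.3 -1.2 -0.5  0.6]
[[482.0, 363.0], [491.0, 276.0], [500.0, 188.0], [509.0, 101.0]]
[ 468.203 -224.097   -6.396] [-0.2 -0.1  0.2 -0.7 -0.2  0.9 -0.7 -0.2  1.   0.4 -0.1  0.9  0.2 -1.2]
[[483.0, -93.0], [473.0, -180.0], [463.0, -268.0], [453.0, -355.0]]
spice [481. 357.] [479. 352.]
salt [489. 276.] [489. 273.]
lid [507. 171.] [498. 174.]
mill [511.  98.] [511. 100.]
pink_near [354. 268.] [359. 267.]
pinkfar [ 650. -145.] [ 650. -144.]
cup [361. 391.] [354. 384.]
heart [681. 115.] [682. 128.]
garlic [701. -52.] [694. -46.]
```

>>> apply_moves(
  targets=[0,0,-1,0,0,-1,1,0,0,-1,0,0,-1,1,0,0,-1,0,0,-1,1,0,0,-1,0,0,-1,1,0,0,-1,0,0,-1,1,0,0,0,0,0,-1,1,0,0,0,0,0,-1,1,0,0,0,0,0,-1,1],
)

```text
t: 1.62
ee_pos: [219.8, -476.9, 331.8]
ee_rot: [0.843, 0.537, -0.0, 0.0]
force: [0.2, 0.3, 0.7]
gripper_width: 1.0
finger_force: 0.0
```

>>> apply_moves(
  targets=[0,0,0,0,0,-1,1,0,0,0,0,0,-1,1,0,0,0,0,0,-1,1,0,0,0,0,0,-1,1,0.5,1,0,0,0,0,1,0.5,1,0,0,0,0,1,0.5,1,0,0,0,0,1,0.5,1,0,0,0,0,1],
)

```text
t: 2.28
ee_pos: [303.9, -443.9, 331.4]
ee_rot: [0.739, 0.674, -0.0, 0.0]
force: [0.1, -0.6, -0.7]
gripper_width: 1.004
finger_force: 0.0
```

>>> apply_moves(
  targets=[0.5,1,0,0,0,0,1,0.5,1,0,0,0,0,1,0.5,1,0,0,0,0,1,0.5,1,0,0,0,0,1,0.5,1,0,0,0,0,1,0.5,1,0,0,0,0,1,0.5,1,0,0,0,0,1,0.5,1,0,0,0,0,1],
)

```text
t: 2.95
ee_pos: [470.7, -378.8, 331.3]
ee_rot: [0.739, 0.674, -0.0, 0.0]
force: [0.2, -0.7, -0.3]
gripper_width: 1.003
finger_force: 0.0
```

>>> apply_moves(
  targets=[1,0,0,0,0,0,1,1,0,0,0,0,0,1,1,0,0,0,0,0,1,1,0,0,0,0,0,1,1,0,0,0,0,0,1,1,0,0,0,0,0,1,0.5,0,0,0,0,0,1,0,0,0,0,0,0,1],
)

```text
t: 3.62
ee_pos: [482.0, -248.4, 331.8]
ee_rot: [0.738, 0.675, 0.0, 0.0]
force: [1.0, -0.0, 1.0]
gripper_width: 1.0
finger_force: 0.0
```

```bash
cat >> h.py <<'E'
def wproj(s,P):
    c=calibration("wrist");M=np.array(c["mount"]);K=np.array(c["camera_matrix"])
    Rt=R.from_quat(s["ee_rot"]).as_matrix()
    t=(np.atleast_2d(P)-np.array(s["ee_pos"]))@Rt
    q=(t-M[:3,3])@M[:3,:3]*[1,-1,-1]
    th=np.arctan2(np.hypot(q[:,0],q[:,1]),q[:,2]);ph=np.arctan2(q[:,1],q[:,0])
    return np.c_[K[0,2]+K[0,0]*th*np.cos(ph),K[1,2]+K[1,1]*th*np.sin(ph)]
def watz(s,uv,z): return least_squares(lambda a:wproj(s,[a[0],a[1],z])[0]-uv,np.array(s["ee_pos"])[:2]).x
def pose(s):
    m=R.from_quat(s["ee_rot"]).as_matrix();return np.round(s["ee_pos"],1).tolist(),"yaw_y",round(np.degrees(np.arctan2(m[1,1],m[0,1])),2),"tilt",round(m[2,2],4)
def shot(name,pts):
    s=monitor.sense();im=camera("wrist")[:,:,::-1].copy();cv2.imwrite(f"pics/{name}_raw.png",im)
    import json;json.dump({k:np.array(s[k]).tolist() for k in("ee_pos","ee_rot")},open(f"pics/{name}.json","w"))
    big=cv2.resize(im,(800,600),interpolation=cv2.INTER_CUBIC);k=800/512
    for p in wproj(s,pts): cv2.circle(big,(int(p[0]*k),int(p[1]*k)),3,(0,255,0),1)
    cv2.imwrite(f"pics/{name}.png",big);return s
E
python3 - <<'E'
from h import *
rk=[468.2,-224.1,-.113]
s=shot("w1",[[*bay(rk,sy*181,sx*44),28] for sx in(-1,1) for sy in(-1,1)]+[[*bay(rk,y),16] for y in(132,44,-44,-132)])
print(s["t"],pose(s),np.round(s["joints"],2))
E
```

```text
3.6167 ([482.0, -248.4, 331.8], 'yaw_y', np.float64(-5.13), 'tilt', np.float64(-1.0)) [-0.54  0.1   1.15  0.    1.89 -0.45]
```

View pics/w1.png

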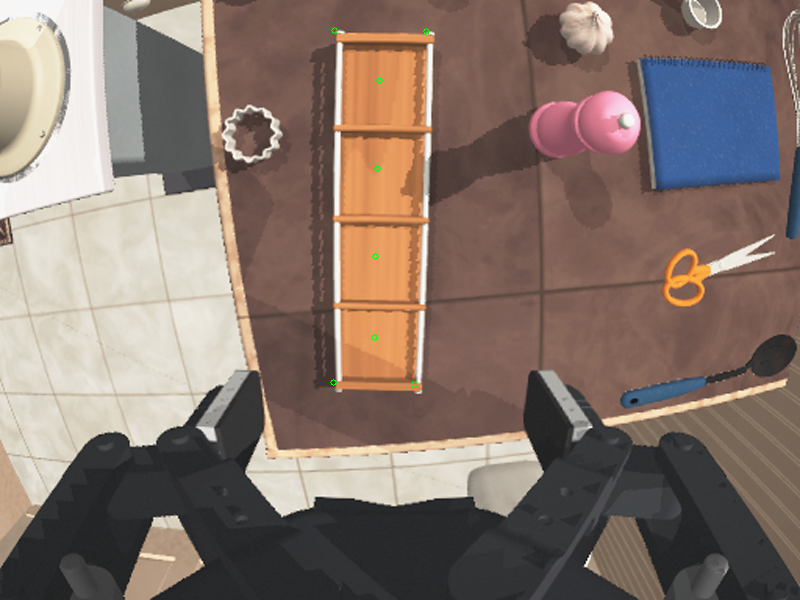

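Wrist picture: the empty rack shows whole, rod ends at (340,32), (432,33), (339,391), (418,391), and my prediction is only a few pixels off. I'll refit from it and move on to the full rack.

```bash
cat >> h.py <<'E'
def wrackfit(name,obs,z=27,hx=44,hy=183,g=(470,0,0)):
    import json;s=json.load(open(f"pics/{name}.json"))
    def f(a): return np.concatenate([wproj(s,[*bay(a,sy*hy,sx*hx),z])[0]-np.array([u,v])*.64 for sx,sy,u,v in obs])
    q=least_squares(f,g);return q.x,np.round(f(q.x),1)
E
python3 - <<'E'
from h import *
for hx in(43,45):
  a,r=wrackfit("w1",[(-1,1,340,32),(1,1,432,33),(-1,-1,339,391),(1,-1,418,391)],hx=hx,g=(470,-220,-.1))
  print(np.round(a,3),r,[np.round(bay(a,y)).tolist() for y in(132,44,-44,-132)])
E
```

```text
[ 4.72785e+02 -2.29583e+02 -1.13000e-01] [ 0.5  0.8 -0.7  1.1  0.1 -1.8  0.2 -0.5] [[488.0, -98.0], [478.0, -186.0], [468.0, -273.0], [458.0, -361.0]]
[ 4.72771e+02 -2.29575e+02 -1.13000e-01] [-0.8  0.9  0.6  1.2 -1.1 -1.8  1.3 -0.5] [[488.0, -98.0], [478.0, -186.0], [468.0, -273.0], [458.0, -361.0]]
```

>>> apply_moves(
  targets=[1,0,0,0,0,-1,1,1,0,0,0,0,-1,1,1,0,0,0,0,0,1,1,0,0,0,0,0,1,1,0,0,0,0,0,1,1,0,0,0,0,0,1,1,0,0,0,0,0,1,1,0,0,0,0,0,1],
)

```text
t: 4.33
ee_pos: [473.7, -90.7, 331.2]
ee_rot: [0.678, 0.735, -0.0, 0.0]
force: [0.7, 0.3, -0.0]
gripper_width: 1.003
finger_force: 0.0
```

>>> apply_moves(
  targets=[1,0,0,0,0,0,1,1,0,0,0,0,0,1,1,0,0,0,0,0,1,1,0,0,0,0,0,1,1,0,0,0,0,0,1,1,0,0,0,0,0,1,1,0,0,0,0,0,1,1,0,0,0,0,0,1],
)

```text
t: 5.0
ee_pos: [460.8, 69.0, 331.2]
ee_rot: [0.678, 0.735, -0.0, 0.0]
force: [0.8, -0.2, 0.6]
gripper_width: 1.0
finger_force: 0.0
```

>>> apply_moves(
  targets=[1,0,0,0,0,0,1,1,0,0,0,0,0,1,1,0,0,0,0,0,1,1,0,0,0,0,0,1,1,0,0,0,0,0,1,1,0,0,0,0,0,1,0,0,0,0,0,0,1],
)

```text
t: 5.58
ee_pos: [450.8, 190.2, 330.8]
ee_rot: [0.677, 0.736, -0.0, -0.0]
force: [-0.1, -0.3, -1.2]
gripper_width: 0.995
finger_force: 0.0
```

```bash
python3 - <<'E'
from h import *
rk=[495.6,232,.105]
s=shot("w2",[[*bay(rk,sy*183,sx*44),27] for sx in(-1,1) for sy in(-1,1)])
print(s["t"],pose(s),np.round(s["joints"],2))
for l in("pepper_mill","spice_jar","salt_shaker","lidded_jar"):
    print(l,[((np.array(d["rect"])/.64).round().astype(int).tolist(),round(d["confidence"],2)) for d in look_for("wrist",l)])
E
```

```text
5.5833 ([450.8, 190.2, 330.8], 'yaw_y', np.float64(4.84), 'tilt', np.float64(-1.0)) [ 0.32 -0.05  1.3   0.    1.89  0.24]
pepper_mill [([290, 156, 93, 61], 0.75), ([458, 366, 77, 114], 0.59)]
spice_jar [([450, 60, 57, 69], 0.68), ([456, 365, 74, 122], 0.27)]
salt_shaker [([449, 152, 45, 48], 0.56)]
lidded_jar [([452, 264, 86, 93], 0.9), ([312, 33, 82, 58], 0.89)]
```

View pics/w2.png

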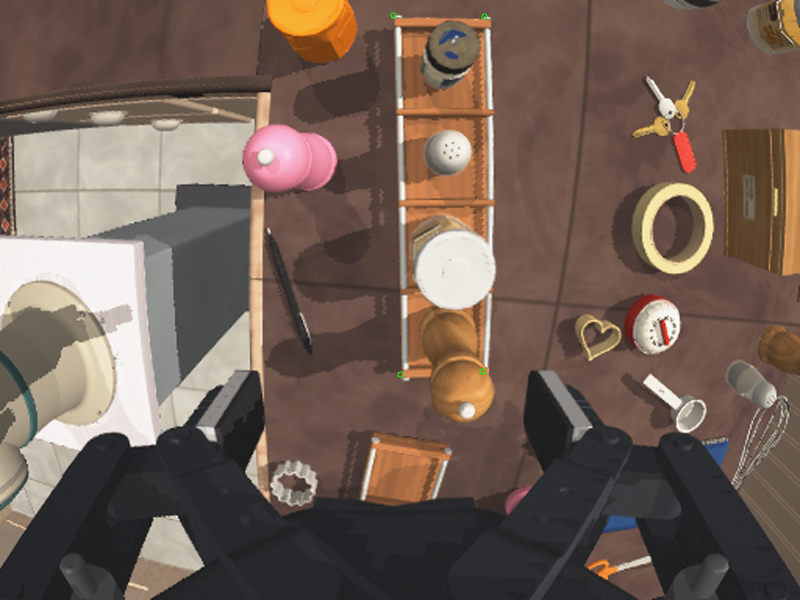

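Wrist picture: spice cap at (454,43), salt top (449,151), lid (455,271), mill nut (467,410), rod ends (398,18), (489,17), (405,378), (486,375).

```bash
python3 - <<'E'
from h import *
import json
a,r=wrackfit("w2",[(-1,1,398,18),(1,1,489,17),(-1,-1,405,378),(1,-1,486,375)],g=(495,230,.1))
print(np.round(a,3),r,[np.round(bay(a,y)).tolist() for y in(132,44,-44,-132)])
s=json.load(open("pics/w2.json"))
for k,z,p in(("spice",121,(454,43)),("salt",106,(449,151)),("lid",118,(455,271)),("mill",186,(467,410)),("pink",170,(265,157))):print(k,np.round(watz(s,np.array(p)*.64,z)))
E
```

```text
[5.00272e+02 2.29628e+02 1.07000e-01] [-0.2 -0.2 -0.2  1.6 -0.  -0.9  0.2 -0.7] [[486.0, 361.0], [496.0, 273.0], [505.0, 186.0], [514.0, 98.0]]
spice [483. 360.]
salt [488. 276.]
lid [501. 182.]
mill [512.  97.]
pink [360. 261.]
```

>>> apply_moves(
  targets=[1,0.3,0.5,0,0,0,1,1,0.3,0.5,0,0,0,1,1,0.3,0.5,0,0,0,1,1,0.3,0.5,0,0,0,1,1,0.3,0.5,0,0,0,1,1,0.3,0.5,0,0,0,1,1,0.3,0.5,0,0,0,1,1,0.3,0.5,0,0,0,1],
)

```text
t: 6.5
ee_pos: [485.9, 352.0, 250.8]
ee_rot: [0.678, 0.735, -0.0, 0.0]
force: [-0.3, 0.6, -0.4]
gripper_width: 0.997
finger_force: 0.0
```

>>> apply_moves(
  targets=[0.25,0,0.5,0,0,0,1,0,0,1,0,0,0,1,0,0,0.5,0,0,0,1,0,0,0,0,0,0,1],
)

```text
t: 6.83
ee_pos: [484.1, 355.5, 208.1]
ee_rot: [0.678, 0.735, -0.003, -0.001]
force: [0.7, -0.5, -0.1]
gripper_width: 0.998
finger_force: 0.0
```

```bash
python3 - <<'E'
from h import *
s=monitor.sense();m=R.from_quat(s["ee_rot"]).as_matrix()
p=np.array(s["ee_pos"])
s=shot("w3",[[484,359,121],[484,359,16]]+[(p+m@[0,d,-19]).tolist() for d in(-21,0,21)])
print(s["t"],pose(s))
E
```

```text
6.8333 ([484.1, 355.5, 208.1], 'yaw_y', np.float64(4.68), 'tilt', np.float64(-1.0))
```

View pics/w3.png

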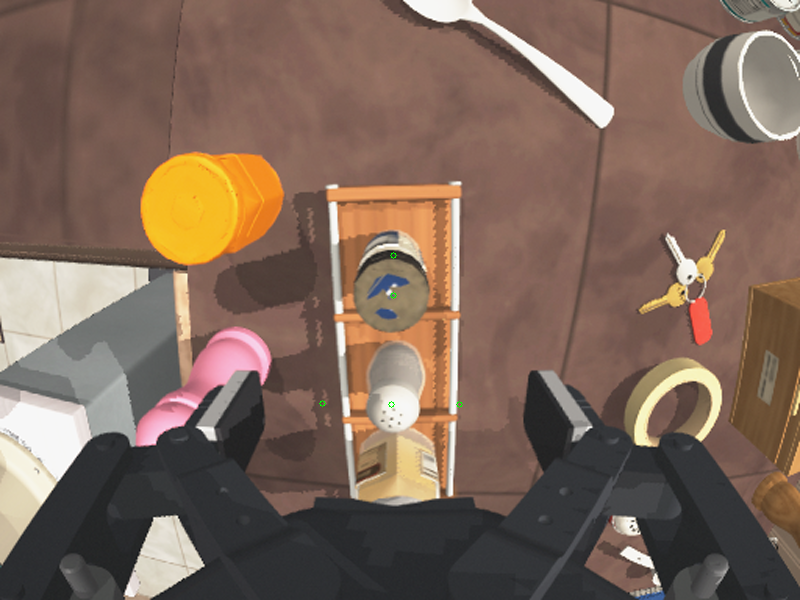

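Cap centre at (392,297) matches the prediction (393,295). I need 3 mm more to the left, then 133 mm down, and close.

>>> apply_moves(
  targets=[0.15,0,1,0,0,0,1,0,0,1,0,0,0,1,0,0,1,0,0,0,1,0,0,1,0,0,0,1,0,0,1,0,0,0,1,0,0,1,0,0,0,1,0,0,0.65,0,0,0,1,0,0,0,0,0,0,0.4],
  force=40,
)

```text
t: 7.55
ee_pos: [483.7, 358.9, 76.1]
ee_rot: [0.678, 0.736, -0.002, -0.0]
force: [-0.2, 0.6, -0.0]
gripper_width: 0.883
finger_force: 0.0
```

>>> apply_moves(
  targets=[0,0,0,0,0,0,0,0,0,0,0,0,0,0,0,0,0,0,0,0,0,0,0,0,0,0,0,0,0,0,0,0,0,0,0,0,0,0,0,0,0,0],
)

```text
t: 8.05
ee_pos: [485.3, 360.6, 80.4]
ee_rot: [0.677, 0.736, 0.002, 0.0]
force: [-0.3, 0.0, 7.5]
gripper_width: 0.472
finger_force: 40.8
```

Spice jar gripped (opening 40 mm against a 41 mm jar). Lift and traverse.

>>> apply_moves(
  targets=[0,0,-0.5,0,0,0,0,0,0,-1,0,0,0,0,0,0,-1,0,0,0,0,0,0,-1,0,0,0.75,0,0,0,-1,0,0,0.75,0,0,0,-1,0,0,0.75,0,-0.5,0,-1,0,0,0,0,-1,0,-1,0,0,0,0],
)

```text
t: 8.72
ee_pos: [480.5, 331.0, 229.3]
ee_rot: [0.746, 0.666, -0.0, -0.0]
force: [0.3, -0.4, -1.6]
gripper_width: 0.473
finger_force: 40.6
```

>>> apply_moves(
  targets=[-1,0.1,-1,0,0,0,0,-1,0.1,-1,0,0,0,0,-1,0.1,-0.5,0,0,0,0,-1,0.1,0,0,0,0,0,-1,0.1,0,0,0,0,0,-1,0.1,0,0,0,0,0,-1,0.1,0,0,0,0,0,-1,0.1,0,0,0,0,0],
)

```text
t: 9.38
ee_pos: [478.5, 168.5, 278.7]
ee_rot: [0.746, 0.666, -0.0, 0.0]
force: [-0.4, 0.4, -1.9]
gripper_width: 0.464
finger_force: 40.7
```

>>> apply_moves(
  targets=[-1,0.1,0,0,0,0,0,-1,0.1,0,0,0,0,0,-1,0.1,0,0,0,0,0,-1,0.1,0,0,0,0,0,-1,0.1,0,0,0,0,0,-1,0.1,0,0,0,0,0,-1,0.1,0,0,0,0,0,-1,0.1,0,0,0,0,0],
)

```text
t: 10.05
ee_pos: [476.2, 7.8, 278.8]
ee_rot: [0.746, 0.666, 0.0, 0.0]
force: [1.6, -0.6, -1.8]
gripper_width: 0.472
finger_force: 40.7
```

>>> apply_moves(
  targets=[-1,0.1,0,0,0,0,0,-1,0.1,0,0,0,0,0,-1,0.1,0,0,0,0,0,-1,0.1,0,0,0,0,0,-1,0.1,0,0,0,0,0,-1,0.1,0,0,0,0,0,-1,0.1,0,0,0,0,0,-1,0.1,0,0,0,0,0],
)

```text
t: 10.72
ee_pos: [474.0, -153.0, 278.8]
ee_rot: [0.746, 0.666, -0.0, 0.0]
force: [-0.3, 0.6, -1.1]
gripper_width: 0.47
finger_force: 40.7
```

>>> apply_moves(
  targets=[-1,0,0,0,0,0,0,-1,0,0,0,0,0,0,-1,0,0,0,0,0,0,-1,0,0.5,0,0,0,0,-1,0,0.5,0,0,0,0,-1,0,0.5,0,0,0,0,-1,0,0.5,0,0,0,0,0,0,0,0,0,0,0],
)

```text
t: 11.38
ee_pos: [456.9, -293.4, 235.9]
ee_rot: [0.747, 0.665, -0.001, -0.002]
force: [0.1, -0.3, -1.5]
gripper_width: 0.471
finger_force: 40.7
```

```bash
cat >> h.py <<'E'
def todo(s,x,y,z,yawdeg=None):
    m=R.from_quat(s["ee_rot"]).as_matrix();d=(np.array([x,y,z])-s["ee_pos"])@m
    return "rows",np.round(d/20,2)
E
python3 - <<'E'
from h import *
s=monitor.sense()
print(s["t"],pose(s),s["gripper_width"],todo(s,456,-359,81))
rk=[471,-227.5,-.113]
shot("w4",[[*bay(rk,y),16] for y in(132,44,-44,-132)]+[[*bay(rk,sy*183,sx*44),27] for sx in(-1,1) for sy in(-1,1)]+[[s["ee_pos"][0],s["ee_pos"][1],s["ee_pos"][2]+40]])
E
```

```text
11.3833 ([456.9, -293.4, 235.9], 'yaw_y', np.float64(-6.68), 'tilt', np.float64(-1.0)) 0.470951398375411 ('rows', array([-3.27,  0.37,  7.74]))
```

View pics/w4.png

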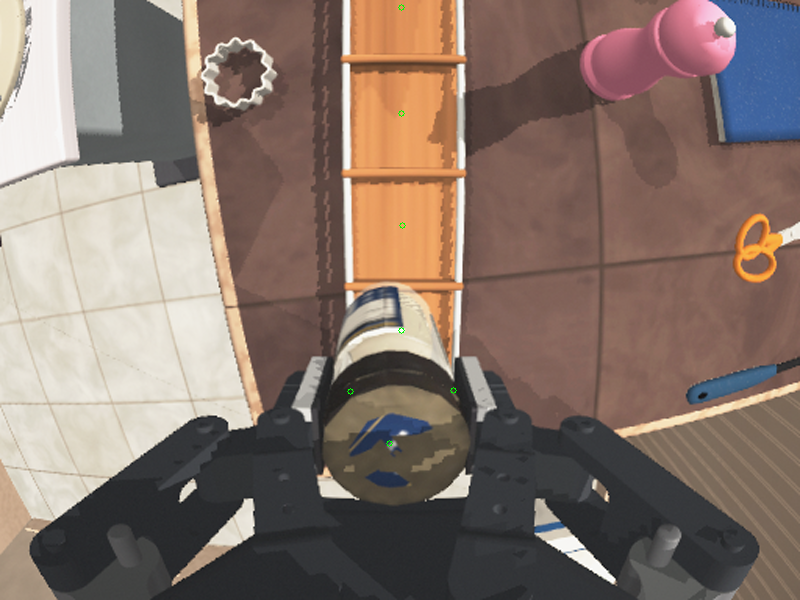

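Jar is held upright. Dividers at rows 59, 174 and 287 and the marked bay centres agree to about 2 mm. Lower it.

>>> apply_moves(
  targets=[-1,0.15,0,0,0,0,0,-1,0.15,0.5,0,0,0,0,-1,0.1,1,0,0,0,0,-0.3,0,1,0,0,0,0,0,0,1,0,0,0,0,0,0,1,0,0,0,0,0,0,1,0,0,0,0,0,0,0.5,0,0,0,0],
)

```text
t: 12.1
ee_pos: [458.6, -356.3, 116.5]
ee_rot: [0.746, 0.666, -0.0, -0.001]
force: [-0.7, 0.1, -1.6]
gripper_width: 0.469
finger_force: 40.8
```

```bash
python3 - <<'E'
from h import *
s=monitor.sense();im=camera("wrist")
rk=[471,-227.5,-.113]
print(s["t"],pose(s),todo(s,456,-359,81))
print("predicted dividers",np.round(wproj(s,[[*bay(rk,y),30] for y in(88,0,-88)])/.64).tolist(), "rods at y=-44",np.round(wproj(s,[[*bay(rk,-44,x),28] for x in(-45,45)])/.64).tolist())
big=cv2.resize(im[:,:,::-1],(800,600),interpolation=cv2.INTER_CUBIC);cv2.imwrite("pics/w5.png",big)
E
```

```text
12.1 ([458.6, -356.3, 116.5], 'yaw_y', np.float64(-6.47), 'tilt', np.float64(-1.0)) ('rows', array([-0.15, -0.11,  1.77]))
predicted dividers [[388.0, -98.0], [388.0, 49.0], [388.0, 224.0]] rods at y=-44 [[298.0, 138.0], [479.0, 138.0]]
```

View pics/w5.png

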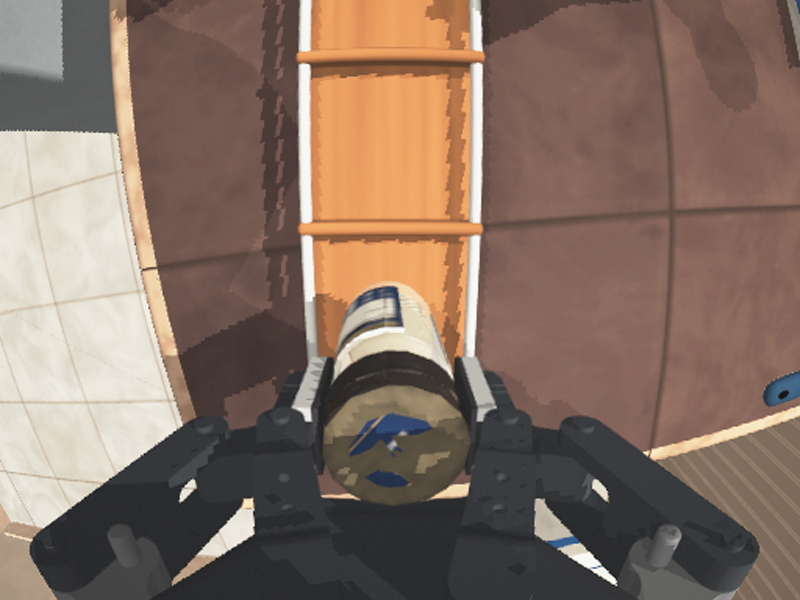

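The dividers show about 2.5 mm more to −y than predicted, so the wrist fit (472.8, −229.6) is the right one. Move −5 mm, then down and release.

>>> apply_moves(
  targets=[-0.25,0,0.5,0,0,0,0,0,0,0.8,0,0,0,0,0,0,0.3,0,0,0,0,0,0,0.15,0,0,0,0,0,0,0,0,0,0,0],
)

```text
t: 12.57
ee_pos: [458.4, -362.7, 83.5]
ee_rot: [0.746, 0.666, -0.0, -0.0]
force: [-0.3, -0.6, -1.1]
gripper_width: 0.472
finger_force: 40.8
```

>>> apply_moves(
  targets=[0,0,0.15,0,0,0,0,0,0,0.05,0,0,0,0,0,0,0,0,0,0,0],
)

```text
t: 12.82
ee_pos: [458.8, -363.1, 80.5]
ee_rot: [0.746, 0.666, 0.0, 0.001]
force: [-0.6, -0.2, 1.9]
gripper_width: 0.469
finger_force: 40.8
```

>>> apply_moves(
  targets=[0,0,0,0,0,0,1,0,0,0,0,0,0,1,0,0,0,0,0,0,1,0,0,0,0,0,0,1,0,0,-0.5,0,0,0,1,0,0,-1,0,0,0,1,0,0,-1,0,0,0,1,0,0,-1,0,0,0,1],
)

```text
t: 13.48
ee_pos: [458.3, -362.6, 150.9]
ee_rot: [0.746, 0.666, 0.0, 0.0]
force: [-0.1, -0.4, 0.4]
gripper_width: 0.998
finger_force: 0.0
```

```bash
python3 - <<'E'
from h import *
s=monitor.sense();print(s["t"],pose(s),np.round(s["force"],1))
rk=[472.8,-229.6,-.113]
c=bay(rk,-132)
s=shot("w6",[[*c,121],[*c,16]])
print(todo(s,489,275,200))
E
```

```text
13.4833 ([458.3, -362.6, 150.9], 'yaw_y', np.float64(-6.51), 'tilt', np.float64(-1.0)) [-0.1 -0.4  0.4]
('rows', array([31.85, -2.09, -2.46]))
```

View pics/w6.png

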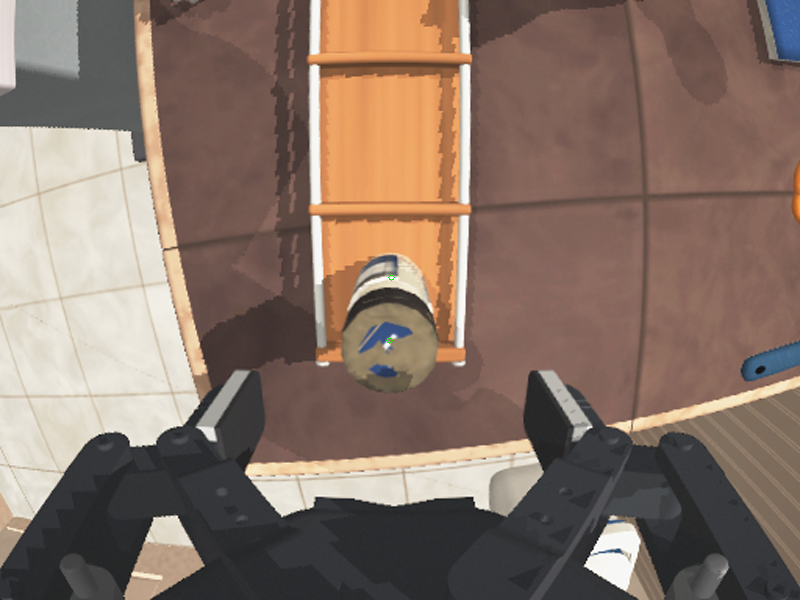

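Spice jar stands centred: cap at (390,343), predicted (390,342). On to the salt shaker.

>>> apply_moves(
  targets=[0.5,0,-1,0,0,-1,1,1,0,-1,0,0,-1,1,1,0,-1,0,0,-0.5,1,1,0.2,-1,0,0,0,1,1,0.2,-0.5,0,0,0,1,1,0.2,0,0,0,0,1,1,0.2,0,0,0,0,1,1,0.2,0,0,0,0,1],
)

```text
t: 14.2
ee_pos: [468.3, -210.3, 240.2]
ee_rot: [0.669, 0.743, 0.0, 0.001]
force: [0.1, -0.4, -0.3]
gripper_width: 1.003
finger_force: 0.0
```

>>> apply_moves(
  targets=[1,0.2,0,0,0,0,1,1,0.2,0,0,0,0,1,1,0.2,0,0,0,0,1,1,0.2,0,0,0,0,1,1,0.2,0,0,0,0,1,1,0.2,0,0,0,0,1,1,0.2,0,0,0,0,1,1,0.2,0,0,0,0,1],
)

```text
t: 14.87
ee_pos: [483.4, -47.7, 240.0]
ee_rot: [0.669, 0.743, 0.0, 0.0]
force: [0.2, 0.9, 0.4]
gripper_width: 1.002
finger_force: 0.0
```

>>> apply_moves(
  targets=[1,0.2,0,0,0,0,1,1,0.2,0,0,0,0,1,1,0.2,0,0,0,0,1,1,0.2,0,0,0,0,1,1,0.2,0,0,0,0,1,1,0.2,0,0,0,0,1,1,0.2,0,0,0,0,1,1,0.2,0,0,0,0,1],
)

```text
t: 15.53
ee_pos: [498.5, 114.8, 239.9]
ee_rot: [0.669, 0.743, 0.0, 0.0]
force: [0.1, -0.2, -0.4]
gripper_width: 0.998
finger_force: 0.0
```

>>> apply_moves(
  targets=[1,0,0,0,0,0,1,1,0,0,0,0,0,1,1,0,0,0,0,0,1,1,0,0,0,0,0,1,1,0,0,0,0,0,1,1,0,0,0,0,0,1,0,0,0.5,0,0,0,1,0,0,0,0,0,0,1],
)

```text
t: 16.2
ee_pos: [485.3, 233.4, 227.7]
ee_rot: [0.669, 0.744, -0.001, -0.0]
force: [0.0, -1.2, -1.4]
gripper_width: 0.994
finger_force: 0.0
```

```bash
python3 - <<'E'
from h import *
s=monitor.sense();print(s["t"],pose(s))
s=shot("w7",[])
for l,z in(("salt_shaker",106),("lidded_jar",118),("pepper_mill",186)):
    for d in look_for("wrist",l):
        r=np.array(d["rect"]);print(l,(r/.64).round(),round(d["confidence"],2))
for k,c,h in(("salt",(489,275),106),("lid",(504,184),118)):
    print(k,(wproj(s,[[*c,h],[*c,16]])/.64).round().tolist())
print(todo(s,489,275,57))
E
```

```text
16.2 ([485.3, 233.4, 227.7], 'yaw_y', np.float64(6.09), 'tilt', np.float64(-1.0))Traceback (most recent call last):
  File "<stdin>", line 3, in <module>
  File "h.py", line 35, in shot
    for p in wproj(s,pts): cv2.circle(big,(int(p[0]*k),int(p[1]*k)),3,(0,255,0),1)
             ~~~~~^^^^^^^
  File "h.py", line 24, in wproj
    t=(np.atleast_2d(P)-np.array(s["ee_pos"]))@Rt
       ~~~~~~~~~~~~~~~~^~~~~~~~~~~~~~~~~~~~~~
ValueError: operands could not be broadcast together with shapes (1,0) (3,)
```

```bash
python3 - <<'E'
from h import *
s=shot("w7",[[489,275,106],[504,184,118]])
for l in("salt_shaker","lidded_jar"):
    for d in look_for("wrist",l):
        print(l,(np.array(d["rect"])/.64).round(),round(d["confidence"],2))
print(todo(s,489,275,57))
E
```

```text
salt_shaker [411. 207.  53.  66.] 0.91
lidded_jar [411. 349. 108. 141.] 0.96
lidded_jar [236.  44. 131.  82.] 0.74
lidded_jar [412. 246. 127. 447.] 0.62
('rows', array([2.09, 0.41, 8.56]))
```

View pics/w7.png

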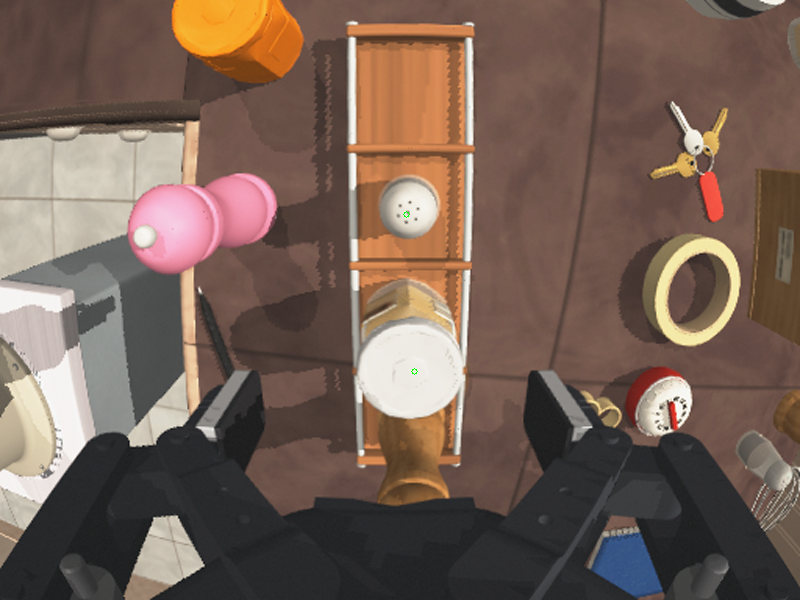

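Salt holes at (408,212), so the shaker stands at about (490,276), and the lid centre at (410,369) gives about (501,184). Descend on the salt shaker.

>>> apply_moves(
  targets=[1,0.25,0,0,0,0,1,1,0.2,0.4,0,0,0,1,0.15,0,1,0,0,0,1,0,0,1,0,0,0,1,0,0,1,0,0,0,1,0,0,1,0,0,0,1,0,0,1,0,0,0,1,0,0,1,0,0,0,1],
)

```text
t: 17.07
ee_pos: [490.9, 276.0, 100.9]
ee_rot: [0.67, 0.743, 0.0, 0.0]
force: [0.1, -0.8, -0.8]
gripper_width: 1.003
finger_force: 0.0
```

>>> apply_moves(
  targets=[0,0,1,0,0,0,1,0,0,1,0,0,0,1,0,0,0,0,0,0,0,0,0,0,0,0,0,0,0,0,0,0,0,0,0,0,0,0,0,0,0,0,0,0,0,0,0,0,0,0,0,0,0,0,0,0],
)

```text
t: 17.73
ee_pos: [491.5, 277.1, 63.5]
ee_rot: [0.669, 0.743, 0.001, 0.001]
force: [-0.9, -1.4, 6.2]
gripper_width: 0.395
finger_force: 39.7
```

Opening of 33.6 mm is narrower than the 44 mm body, so I'll check before lifting.

```bash
python3 - <<'E'
from h import *
s=shot("w8",[[490,276,106]])
im=camera("side")[150:330,200:380,::-1]
w=cv2.imread("pics/w8.png")[200:600,200:600]
cv2.imwrite("pics/w8c.png",np.hstack([w,cv2.resize(im,(400,400),interpolation=cv2.INTER_CUBIC)]))
E
```

```text
(no output)
```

View pics/w8c.png

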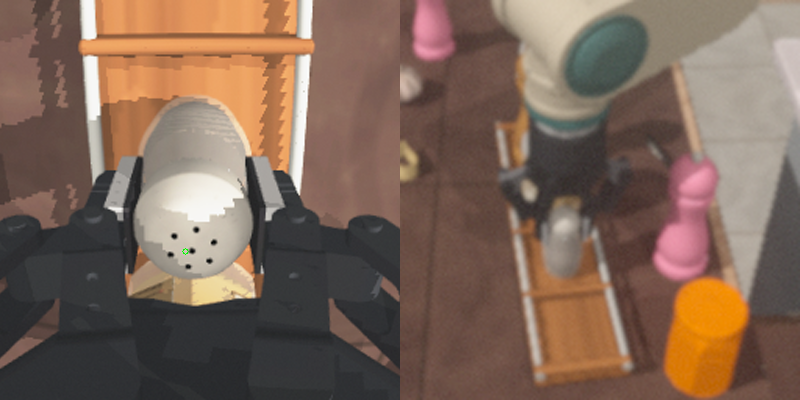

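Shaker is upright and seated between the pads (it evidently tapers), so the grip is good. Lift and traverse.

>>> apply_moves(
  targets=[0,0,-0.5,0,0,0,0,0,0,-1,0,0,0,0,0,0,-1,0,0,0,0,0,0,-1,0,0,0.8,0,0,0,-1,0,0,0.8,0,0,0,-1,0,0,0.9,0,-0.5,0,-1,0,0,0,0,-1,0,-1,0,0,0,0],
)

```text
t: 18.5
ee_pos: [486.7, 247.9, 212.9]
ee_rot: [0.746, 0.666, 0.0, -0.0]
force: [0.8, 0.6, -1.5]
gripper_width: 0.397
finger_force: 39.6
```

>>> apply_moves(
  targets=[-1,0.1,-1,0,0,0,0,-1,0.1,-1,0,0,0,0,-1,0.1,-0.5,0,0,0,0,-1,0.1,0,0,0,0,0,-1,0.1,0,0,0,0,0,-1,0.1,0,0,0,0,0,-1,0.1,0,0,0,0,0,-1,0.1,0,0,0,0,0],
)

```text
t: 19.17
ee_pos: [484.5, 85.3, 262.2]
ee_rot: [0.746, 0.666, 0.0, 0.0]
force: [0.4, -0.6, -0.6]
gripper_width: 0.401
finger_force: 39.6
```

>>> apply_moves(
  targets=[-1,0.1,0,0,0,0,0,-1,0.1,0,0,0,0,0,-1,0.1,0,0,0,0,0,-1,0.1,0,0,0,0,0,-1,0.1,0,0,0,0,0,-1,0.1,0,0,0,0,0,-1,0.1,0,0,0,0,0,-1,0.1,0,0,0,0,0],
)

```text
t: 19.83
ee_pos: [482.3, -75.5, 262.2]
ee_rot: [0.746, 0.666, 0.0, 0.0]
force: [-0.3, 0.1, -0.8]
gripper_width: 0.399
finger_force: 39.6
```

>>> apply_moves(
  targets=[-1,0.1,0,0,0,0,0,-1,0.1,0,0,0,0,0,-1,0.1,0,0,0,0,0,-1,0.1,0.5,0,0,0,0,-1,0,0.5,0,0,0,0,-1,0,0.5,0,0,0,0,-1,0,0.5,0,0,0,0,-1,0,0,0,0,0,0],
)

```text
t: 20.5
ee_pos: [471.4, -234.9, 219.7]
ee_rot: [0.746, 0.666, -0.0, -0.001]
force: [0.2, 0.6, -0.9]
gripper_width: 0.397
finger_force: 39.6
```

```bash
python3 - <<'E'
from h import *
s=monitor.sense();print(s["t"],pose(s),s["gripper_width"],todo(s,467.8,-273.3,64))
E
```

```text
20.5 ([471.4, -234.9, 219.7], 'yaw_y', np.float64(-6.5), 'tilt', np.float64(-1.0)) 0.39698857211864896 ('rows', array([-1.94,  0.06,  7.78]))
```

>>> apply_moves(
  targets=[-1,0,0,0,0,0,0,-0.9,0,1,0,0,0,0,0,0,1,0,0,0,0,0,0,1,0,0,0,0,0,0,1,0,0,0,0,0,0,1,0,0,0,0,0,0,1,0,0,0,0,0,0,0,0,0,0,0],
)

```text
t: 21.17
ee_pos: [466.2, -270.9, 97.5]
ee_rot: [0.746, 0.666, -0.001, -0.003]
force: [0.1, 1.0, -2.4]
gripper_width: 0.397
finger_force: 39.7
```

>>> apply_moves(
  targets=[0,0,0.7,0,0,0,0,0,0,0.7,0,0,0,0,0,0,0.15,0,0,0,0,0,0,0,0,0,0,0],
)

```text
t: 21.5
ee_pos: [467.9, -272.1, 70.7]
ee_rot: [0.746, 0.666, -0.0, -0.0]
force: [0.4, -0.8, -0.6]
gripper_width: 0.393
finger_force: 39.7
```

>>> apply_moves(
  targets=[0,0,0.25,0,0,0,0,0,0,0.1,0,0,0,0,0,0,0,0,0,0,0,0,0,0,0,0,0,0],
)

```text
t: 21.83
ee_pos: [468.3, -272.4, 63.8]
ee_rot: [0.746, 0.666, 0.0, 0.0]
force: [-0.0, -0.1, 0.3]
gripper_width: 0.396
finger_force: 39.7
```

>>> apply_moves(
  targets=[0,0,0.05,0,0,0,0,0,0,0,0,0,0,1,0,0,0,0,0,0,1,0,0,0,0,0,0,1,0,0,0,0,0,0,1,0,0,-0.5,0,0,0,1,0,0,-1,0,0,0,1,0,0,-1,0,0,0,1],
)

```text
t: 22.5
ee_pos: [467.7, -272.0, 112.9]
ee_rot: [0.746, 0.666, -0.0, -0.001]
force: [0.4, -0.0, 0.0]
gripper_width: 0.999
finger_force: 0.0
```

>>> apply_moves(
  targets=[0,0,-1,0,0,0,1,0.5,0,-1,0,0,-1,1,1,0,-1,0,0,-1,1,1,0,-1,0,0,-0.5,1,1,0.2,-1,0,0,0,1,1,0.2,-1,0,0,0,1,1,0.2,0,0,0,0,1,1,0.2,0,0,0,0,1],
)

```text
t: 23.17
ee_pos: [476.6, -140.3, 234.9]
ee_rot: [0.669, 0.743, 0.001, 0.002]
force: [-0.0, -0.2, -0.7]
gripper_width: 1.0
finger_force: 0.0
```

>>> apply_moves(
  targets=[1,0.3,0,0,0,0,1,1,0.3,0,0,0,0,1,1,0.3,0,0,0,0,1,1,0.3,0,0,0,0,1,1,0.3,0,0,0,0,1,1,0.3,0,0,0,0,1,1,0.3,0,0,0,0,1,1,0.3,0,0,0,0,1],
)

```text
t: 23.83
ee_pos: [507.1, 24.1, 233.2]
ee_rot: [0.669, 0.743, 0.0, 0.0]
force: [0.8, -0.6, -0.4]
gripper_width: 0.998
finger_force: 0.0
```

>>> apply_moves(
  targets=[1,0.2,0,0,0,0,1,1,0.2,0,0,0,0,1,1,0.2,0,0,0,0,1,1,0.2,0,0,0,0,1,0,0,0,0,0,0,1,0,0,0,0,0,0,1],
)

```text
t: 24.33
ee_pos: [514.6, 104.9, 232.8]
ee_rot: [0.669, 0.744, 0.0, 0.0]
force: [-0.7, -0.2, -0.2]
gripper_width: 0.996
finger_force: 0.0
```

```bash
python3 - <<'E'
from h import *
rk=[500.3,229.6,.107]
s=shot("w9",[[501,184.5,118],[512,98,186]]+[[*bay(rk,y),30] for y in(0,-88,88)])
print(s["t"],pose(s),todo(s,501,184.5,83))
for l in("lidded_jar","pepper_mill"):
    for d in look_for("wrist",l): print(l,(np.array(d["rect"])/.64).round(),round(d["confidence"],2))
print((wproj(s,[[501,184.5,118],[512,98,186]])/.64).round().tolist())
E
```

```text
24.3333 ([514.6, 104.9, 232.8], 'yaw_y', np.float64(6.09), 'tilt', np.float64(-1.0)) ('rows', array([ 4.03, -0.26,  7.49]))
lidded_jar [385. 153. 116. 111.] 0.91
pepper_mill [180.  45. 155.  84.] 0.97
pepper_mill [499. 500.  51.  32.] 0.75
pepper_mill [389. 303.  92. 139.] 0.69
pepper_mill [597. 286.  56.  66.] 0.31
[[383.0, 147.0], [384.0, 344.0]]
```

View pics/w9.png

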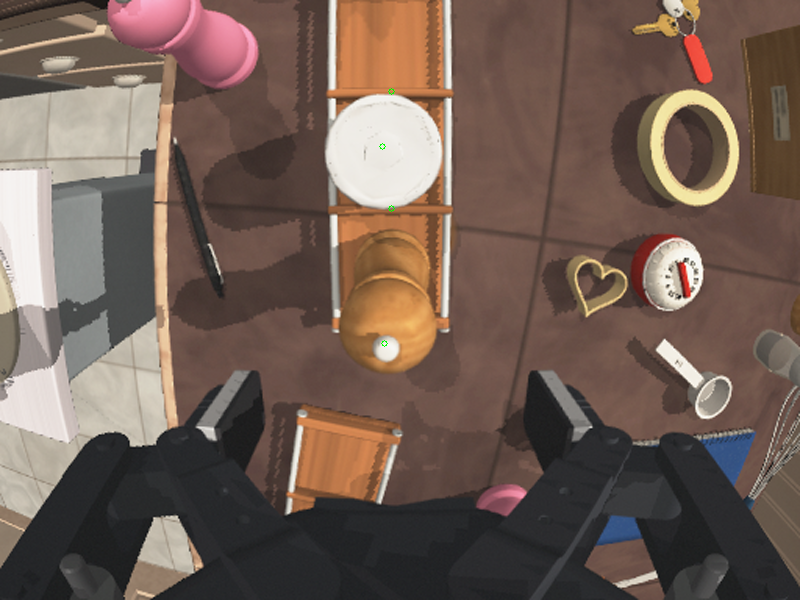

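Lid at (384,152) and nut at (386,349): the jar is at about (501,183) and the mill at about (513,96). Both stand in their bays. Descend on the jar.

>>> apply_moves(
  targets=[1,-0.1,0,0,0,0,1,1,-0.1,0,0,0,0,1,1,-0.05,0,0,0,0,1,0.95,0,0,0,0,0,1,0,0,0.5,0,0,0,1,0,0,1,0,0,0,1,0,0,0.5,0,0,0,1,0,0,0,0,0,0,1],
)

```text
t: 25.15
ee_pos: [500.3, 180.9, 189.0]
ee_rot: [0.67, 0.743, -0.003, -0.001]
force: [0.3, 0.3, 0.4]
gripper_width: 1.004
finger_force: 0.0
```

```bash
python3 - <<'E'
from h import *
s=monitor.sense();camera("wrist");print(pose(s),todo(s,501,183,83),(wproj(s,[[501,183,118]])/.64).round().tolist())
for d in look_for("wrist","lidded_jar"): print((np.array(d["rect"])/.64).round(),round(d["confidence"],2))
E
```

```text
([500.3, 180.9, 189.0], 'yaw_y', np.float64(5.92), 'tilt', np.float64(-1.0)) ('rows', array([0.11, 0.07, 5.3 ])) [[395.0, 308.0]]
[395. 292. 135. 157.] 0.86
[236.   8.  53.   9.] 0.53
```

>>> apply_moves(
  targets=[0.1,0.05,0.8,0,0,0,1,0,0,0.9,0,0,0,1,0,0,0.9,0,0,0,1,0,0,0.9,0,0,0,1,0,0,0.9,0,0,0,1,0,0,0.8,0,0,0,1,0,0,0.1,0,0,0,1,0,0,0,0,0,0,1],
)

```text
t: 25.92
ee_pos: [502.3, 184.0, 86.4]
ee_rot: [0.669, 0.743, -0.0, -0.0]
force: [-0.6, -0.2, 0.7]
gripper_width: 1.0
finger_force: 0.0
```

>>> apply_moves(
  targets=[0,0,0,0,0,0,0,0,0,0,0,0,0,0,0,0,0,0,0,0,0,0,0,0,0,0,0,0,0,0,0,0,0,0,0],
  force=80,
)

```text
t: 26.33
ee_pos: [503.3, 184.7, 88.9]
ee_rot: [0.669, 0.743, 0.002, 0.001]
force: [-3.0, -0.4, 6.5]
gripper_width: 0.747
finger_force: 86.6
```

Jar gripped (63.5 mm). Straight up, then across.

>>> apply_moves(
  targets=[0,0,-0.3,0,0,0,0,0,0,-0.7,0,0,0,0,0,0,-1,0,0,0,0,0,0,-1,0,0,0,0,0,0,-1,0,0,0,0,0,0,-1,0,0,0,0,0,0,-1,0,0,0,0,0,0,-1,0,0,0,0],
)

```text
t: 27.0
ee_pos: [501.8, 184.3, 227.2]
ee_rot: [0.669, 0.743, -0.0, -0.0]
force: [-0.1, 0.4, -4.8]
gripper_width: 0.746
finger_force: 89.4
```

>>> apply_moves(
  targets=[0,0,-1,0,0,0,0,0,0,-1,0,0,0,0,0,0,-1,0,0,0.5,0,-0.5,0,-0.5,0,0,1,0,-1,0,0,0,0,1,0,-1,0,0,0,0,0,0,-1,0.1,0,0,0,0,0,-1,0.1,0,0,0,0,0],
)

```text
t: 27.67
ee_pos: [499.0, 93.5, 296.3]
ee_rot: [0.746, 0.666, -0.0, -0.0]
force: [0.6, -0.2, -6.2]
gripper_width: 0.748
finger_force: 89.6
```

>>> apply_moves(
  targets=[-1,0.1,0,0,0,0,0,-1,0.1,0,0,0,0,0,-1,0.1,0,0,0,0,0,-1,0.1,0,0,0,0,0,-1,0.1,0,0,0,0,0,-1,0.1,0,0,0,0,0,-1,0.1,0,0,0,0,0,-1,0.1,0,0,0,0,0],
)

```text
t: 28.33
ee_pos: [496.8, -67.4, 296.2]
ee_rot: [0.746, 0.666, -0.0, -0.0]
force: [-0.4, 0.1, -5.9]
gripper_width: 0.746
finger_force: 89.6
```

>>> apply_moves(
  targets=[-1,0,0,0,0,0,0,-1,0,0,0,0,0,0,-1,0,0.5,0,0,0,0,-1,0,0.5,0,0,0,0,-1,0,0.5,0,0,0,0,-0.5,0,0.5,0,0,0,0,0,0,0.5,0,0,0,0,0,0,0,0,0,0,0],
)

```text
t: 29.0
ee_pos: [483.9, -175.2, 243.5]
ee_rot: [0.746, 0.666, -0.001, -0.002]
force: [-0.8, 0.4, -6.7]
gripper_width: 0.747
finger_force: 89.7
```

```bash
python3 - <<'E'
from h import *
s=monitor.sense();print(s["t"],pose(s),s["gripper_width"],todo(s,477.8,-185.9,120))
E
```

```text
29.0 ([483.9, -175.2, 243.5], 'yaw_y', np.float64(-6.55), 'tilt', np.float64(-1.0)) 0.7467710068783538 ('rows', array([-0.58, -0.21,  6.18]))
```

>>> apply_moves(
  targets=[-0.5,-0.2,1,0,0,0,0,0,0,1,0,0,0,0,0,0,1,0,0,0,0,0,0,1,0,0,0,0,0,0,1,0,0,0,0,0,0,0.8,0,0,0,0,0,0,0,0,0,0,0,0,0,0,0,0,0,0],
)

```text
t: 29.67
ee_pos: [479.7, -184.2, 130.3]
ee_rot: [0.746, 0.666, -0.0, -0.001]
force: [-0.0, -0.3, -4.8]
gripper_width: 0.742
finger_force: 90.0
```

```bash
python3 - <<'E'
from h import *
rk=[472.8,-229.6,-.113]
s=monitor.sense();t=s["ee_pos"]
s=shot("w10",[[*bay(rk,88,x),30] for x in(-40,0,40)]+[[*bay(rk,y,x),28] for y in(88,150) for x in(-45,45)]+[[t[0],t[1],t[2]+29],[*bay(rk,44,0),118]])
print(s["t"],pose(s),todo(s,477.8,-185.9,120))
E
```

```text
29.6667 ([479.7, -184.2, 130.3], 'yaw_y', np.float64(-6.44), 'tilt', np.float64(-1.0)) ('rows', array([-0.1 , -0.08,  0.52]))
```

View pics/w10.png

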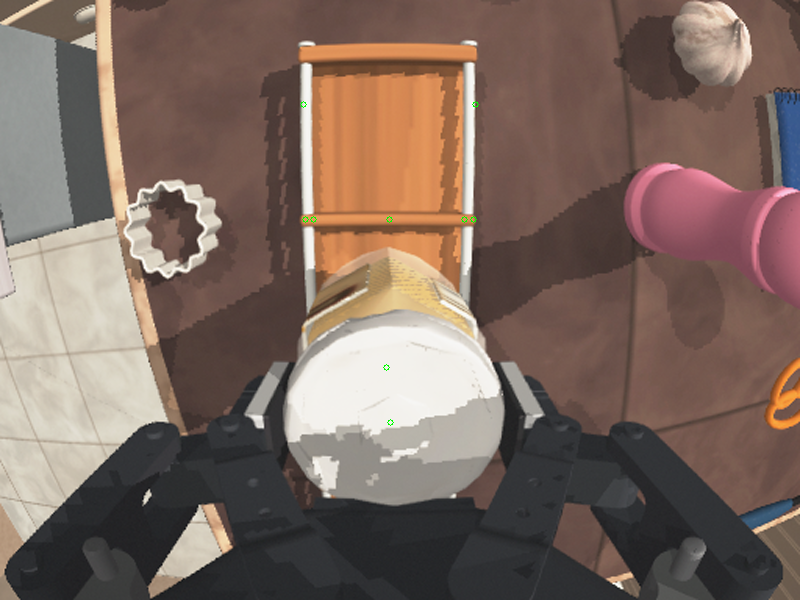

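The visible divider (row 219) lies exactly where predicted, and the lid is within about 1 mm of the tool axis. A small correction, then lower in gentle steps while watching the force.

>>> apply_moves(
  targets=[-0.12,-0.1,0.5,0,0,0,0,0,0,0.5,0,0,0,0,0,0,0,0,0,0,0,0,0,0.3,0,0,0,0,0,0,0.2,0,0,0,0,0,0,0,0,0,0,0],
)

```text
t: 30.22
ee_pos: [477.0, -187.1, 99.2]
ee_rot: [0.746, 0.666, -0.0, -0.001]
force: [-0.7, 0.3, -5.8]
gripper_width: 0.746
finger_force: 90.2
```

```bash
python3 - <<'E'
from h import *
s=monitor.sense();print(s["t"],pose(s),np.round(s["force"],1),np.round(s["wrist_torque"],2),todo(s,477.6,-186.5,89))
E
```

```text
30.2167 ([477.0, -187.1, 99.2], 'yaw_y', np.float64(-6.51), 'tilt', np.float64(-1.0)) [-0.7  0.3 -5.8] [0.07 0.02 0.06] ('rows', array([0.04, 0.03, 0.51]))
```

>>> apply_moves(
  targets=[0,0,0.2,0,0,0,0,0,0,0.2,0,0,0,0,0,0,0.05,0,0,0,0,0,0,0,0,0,0,0],
)

```text
t: 30.55
ee_pos: [477.2, -187.2, 90.8]
ee_rot: [0.746, 0.666, -0.0, -0.0]
force: [-0.2, 0.3, -6.2]
gripper_width: 0.744
finger_force: 90.2
```

>>> apply_moves(
  targets=[0,0,0.1,0,0,0,0,0,0,0,0,0,0,0,0,0,0,0,0,0,0],
)

```text
t: 30.8
ee_pos: [477.5, -187.4, 89.4]
ee_rot: [0.746, 0.666, 0.0, 0.0]
force: [0.7, -0.6, -5.8]
gripper_width: 0.746
finger_force: 90.3
```

>>> apply_moves(
  targets=[0,0,0.1,0,0,0,0,0,0,0.05,0,0,0,0,0,0,0,0,0,0,0],
)

```text
t: 31.05
ee_pos: [477.7, -187.9, 89.0]
ee_rot: [0.746, 0.666, -0.0, 0.001]
force: [-7.6, 2.4, 11.0]
gripper_width: 0.746
finger_force: 91.6
```

>>> apply_moves(
  targets=[0,0,-0.05,0,0,0,0,0,0,0,0,0,0,1,0,0,0,0,0,0,1,0,0,0,0,0,0,1,0,0,0,0,0,0,1,0,0,-0.4,0,0,0,1,0,0,-1,0,0,0,1,0,0,-1,0,0,0,1],
)

```text
t: 31.72
ee_pos: [477.0, -187.2, 135.7]
ee_rot: [0.746, 0.666, -0.0, -0.001]
force: [0.4, -0.0, 0.8]
gripper_width: 0.998
finger_force: 0.0
```

>>> apply_moves(
  targets=[0,0,-1,0,0,0,1,0,0,-1,0,0,-0.5,1,0.5,0,-1,0,0,-1,1,1,0,-1,0,0,-1,1,1,0.3,0,0,0,0,1,1,0.3,0,0,0,0,1,1,0.3,0,0,0,0,1,1,0.3,0,0,0,0,1],
)

```text
t: 32.38
ee_pos: [493.5, -74.4, 216.2]
ee_rot: [0.669, 0.743, 0.0, 0.001]
force: [0.1, 0.2, -0.0]
gripper_width: 1.003
finger_force: 0.0
```

>>> apply_moves(
  targets=[1,0.3,0,0,0,0,1,1,0.3,0,0,0,0,1,1,0.3,0,0,0,0,1,1,0.3,0,0,0,0,1,1,0.2,0,0,0,0,1,0.5,0.2,0,0,0,0,1,0,0,0,0,0,0,1,0,0,0,0,0,0,1],
)

```text
t: 33.05
ee_pos: [513.7, 37.2, 215.5]
ee_rot: [0.669, 0.743, -0.0, 0.0]
force: [-0.7, -0.4, -0.5]
gripper_width: 0.997
finger_force: 0.0
```

```bash
python3 - <<'E'
from h import *
s=shot("w11",[[513,96.5,186]])
print(s["t"],pose(s),todo(s,513,96.5,134),(wproj(s,[[513,96.5,186],[513,96.5,16]])/.64).round().tolist())
for d in look_for("wrist","pepper_mill"): print((np.array(d["rect"])/.64).round(),round(d["confidence"],2))
# bright nut
im=cv2.imread("pics/w11_raw.png");g=im.min(axis=2);p=wproj(s,[[513,96.5,186]])[0].astype(int)
x0,y0=p-25;m=(g[y0:y0+50,x0:x0+50]>150).astype(np.uint8);n,l,st,c=cv2.connectedComponentsWithStats(m)
for i in range(1,n):
    if st[i,4]>15: print("bright",((c[i]+[x0,y0])/.64).round(),st[i,4],watz(s,c[i]+[x0,y0],183).round(1))
E
```

```text
33.05 ([513.7, 37.2, 215.5], 'yaw_y', np.float64(6.04), 'tilt', np.float64(-1.0)) ('rows', array([2.95, 0.27, 4.07])) [[406.0, 196.0], [400.0, 180.0]]
[403. 196. 110. 112.] 0.93
[542. 505.  93. 126.] 0.71
[224.   3.  38.   5.] 0.38
bright [406. 200.] 297 [513.   94.6]
```

Nut at (406,200), so the mill is at (513,95). Descend on its head and grip.

>>> apply_moves(
  targets=[1,0.15,0,0,0,0,1,1,0.1,0,0,0,0,1,0.9,0,0,0,0,0,1,0,0,0,0,0,0,1,0,0,1,0,0,0,1,0,0,1,0,0,0,1,0,0,1,0,0,0,1,0,0,1,0,0,0,1],
)

```text
t: 33.82
ee_pos: [512.7, 94.1, 134.5]
ee_rot: [0.67, 0.743, -0.0, 0.0]
force: [0.5, -0.1, 0.7]
gripper_width: 1.001
finger_force: 0.0
```

>>> apply_moves(
  targets=[0,0,0.15,0,0,0,1,0,0,0,0,0,0,1,0,0,0,0,0,0,0,0,0,0,0,0,0,0,0,0,0,0,0,0,0,0,0,0,0,0,0,0,0,0,0,0,0,0,0,0,0,0,0,0,0,0],
  force=50,
)

```text
t: 34.48
ee_pos: [513.6, 95.6, 134.3]
ee_rot: [0.669, 0.743, 0.001, 0.001]
force: [-0.3, -1.5, 6.2]
gripper_width: 0.543
finger_force: 51.0
```

>>> apply_moves(
  targets=[0,0,-0.3,0,0,0,0,0,0,-0.7,0,0,0,0,0,0,-1,0,0,0,0,0,0,-1,0,0,0.5,0,-0.3,0,0,0,0,0.5,0,-0.6,0,0,0,0,0.5,0,-0.8,0,0,0,0,0.5,0,-1,0,0,0,0,0.5,0],
)

```text
t: 35.15
ee_pos: [510.8, 41.1, 191.4]
ee_rot: [0.747, 0.665, -0.001, -0.001]
force: [1.1, -0.3, -2.3]
gripper_width: 0.541
finger_force: 51.5
```

>>> apply_moves(
  targets=[-1,0,0,0,0,0,0,-1,0,0,0,0,0,0,-1,0,0,0,0,0,0,-1,0,0,0,0,0,0,-1,0,0,0,0,0,0,-0.8,0,0,0,0,0,0,-0.6,0,0,0,0,0,-0.3,0,0,0,0,0,0],
)

```text
validation failed for argument at $.ta...
```

>>> apply_moves(
  targets=[0,0,0,0,0,0,0,0,0,0,0,0,0,0],
)

```text
t: 35.32
ee_pos: [510.9, 40.6, 191.5]
ee_rot: [0.747, 0.665, -0.001, -0.001]
force: [0.0, -0.8, -2.3]
gripper_width: 0.543
finger_force: 51.5
```

```bash
python3 - <<'E'
from h import *
s=monitor.sense();print(s["t"],pose(s),s["gripper_width"],np.round(s["force"],1),np.round(s["wrist_torque"],2),todo(s,487.7,-98.4,135))
E
```

```text
35.3167 ([510.9, 40.6, 191.5], 'yaw_y', np.float64(-6.62), 'tilt', np.float64(-1.0)) 0.5427876943816757 [ 0.  -0.8 -2.3] [-0.06 -0.01  0.03] ('rows', array([-7.04, -0.34,  2.83]))
```

>>> apply_moves(
  targets=[-0.6,-0.1,0,0,0,0,0,-1,-0.1,0,0,0,0,0,-1,-0.1,0,0,0,0,0,-1,0,0,0,0,0,0,-1,0,0,0,0,0,0,-1,0,0,0,0,0,0,-0.8,0,0,0,0,0,0,-0.6,0,0,0,0,0,0],
)

```text
t: 35.98
ee_pos: [488.9, -98.1, 192.0]
ee_rot: [0.746, 0.666, -0.0, -0.0]
force: [-0.1, 0.3, -0.6]
gripper_width: 0.542
finger_force: 51.5
```

>>> apply_moves(
  targets=[0,0,0.5,0,0,0,0,0,0,0.5,0,0,0,0,0,0,0.5,0,0,0,0,0,0,0.5,0,0,0,0,0,0,0,0,0,0,0,0,0,0,0,0,0,0],
)

```text
t: 36.48
ee_pos: [489.1, -96.0, 151.2]
ee_rot: [0.746, 0.666, -0.001, -0.001]
force: [-0.3, -0.1, -0.6]
gripper_width: 0.541
finger_force: 51.6
```

```bash
python3 - <<'E'
from h import *
rk=[472.8,-229.6,-.113]
s=shot("w12",[[487.7,-98.4,186]])
print(s["t"],pose(s),np.round(s["force"],1),np.round(s["wrist_torque"],2),todo(s,487.7,-98.4,135))
t=s["ee_pos"];print("nut pred at tcp",(wproj(s,[[t[0],t[1],t[2]+52-3]])/.64).round())
im=cv2.imread("pics/w12_raw.png");g=im.min(axis=2);p=wproj(s,[[t[0],t[1],t[2]+49]])[0].astype(int)
x0,y0=p-40;m=(g[y0:y0+80,x0:x0+80]>150).astype(np.uint8);n,l,st,c=cv2.connectedComponentsWithStats(m)
for i in range(1,n):
    if st[i,4]>15: print("bright",((c[i]+[x0,y0])/.64).round(),st[i,4],watz(s,c[i]+[x0,y0],t[2]+49).round(1))
E
```

```text
36.4833 ([489.1, -96.0, 151.2], 'yaw_y', np.float64(-6.45), 'tilt', np.float64(-1.0)) [-0.3 -0.1 -0.6] [-0.01 -0.01  0.01] ('rows', array([-0.13, -0.05,  0.81]))
nut pred at tcp [[390. 464.]]
bright [391. 482.] 1571 [ 488.7 -101.8]
bright [331. 464.] 58 [474.4 -94.8]
```

>>> apply_moves(
  targets=[-0.08,-0.05,0.3,0,0,0,0,0,0,0.25,0,0,0,0,0,0,0.15,0,0,0,0,0,0,0,0,0,0,0,0,0,0,0,0,0,0],
)

```text
t: 36.95
ee_pos: [488.2, -98.2, 138.1]
ee_rot: [0.746, 0.666, -0.0, -0.0]
force: [0.5, 0.1, -1.7]
gripper_width: 0.544
finger_force: 51.6
```

>>> apply_moves(
  targets=[0,0,0.1,0,0,0,0,0,0,0,0,0,0,0],
)

```text
t: 37.12
ee_pos: [488.3, -98.2, 136.2]
ee_rot: [0.746, 0.666, 0.0, 0.0]
force: [-0.0, 0.4, -1.5]
gripper_width: 0.538
finger_force: 51.6
```

>>> apply_moves(
  targets=[0,0,0.1,0,0,0,0,0,0,0.02,0,0,0,0,0,0,0,0,0,0,0],
)

```text
t: 37.37
ee_pos: [488.6, -98.3, 134.4]
ee_rot: [0.746, 0.666, 0.0, 0.0]
force: [-0.5, -0.6, 0.7]
gripper_width: 0.543
finger_force: 51.8
```

>>> apply_moves(
  targets=[0,0,0.03,0,0,0,0,0,0,0,0,0,0,0.7,0,0,0,0,0,0,1,0,0,0,0,0,0,1,0,0,0,0,0,0,1,0,0,-0.3,0,0,0,1,0,0,-0.7,0,0,0,1,0,0,-1,0,0,0,1],
)

```text
t: 38.03
ee_pos: [487.5, -97.9, 172.4]
ee_rot: [0.746, 0.666, -0.001, -0.001]
force: [-0.2, -0.3, 0.3]
gripper_width: 0.993
finger_force: 0.0
```

>>> apply_moves(
  targets=[0,0,-1,0,0,0,1,0,0,-1,0,0,0,1,0,0,-1,0,0,0,1,0,0,-1,0,0,0,1,0,0,-1,0,0,0,1,-1,0,-0.5,0,0,0,1,-1,0,0,0,0,0,1,-1,0,0,0,0,0,1],
)

```text
t: 38.7
ee_pos: [481.7, -158.4, 284.9]
ee_rot: [0.746, 0.666, 0.001, 0.001]
force: [0.0, 0.3, -1.1]
gripper_width: 0.999
finger_force: 0.0
```

>>> apply_moves(
  targets=[-1,0,0,0,0,0,1,-1,0,0,0,0,0,1,-1,0,0,0,0,0,1,0,0,0,0,0,0,1,0,0,0,0,0,0,1],
)

```text
t: 39.12
ee_pos: [474.5, -217.9, 283.4]
ee_rot: [0.747, 0.665, 0.0, -0.0]
force: [-0.7, 0.6, -0.1]
gripper_width: 1.0
finger_force: 0.0
```

```bash
python3 - <<'E'
from h import *
rk=[472.8,-229.6,-.113]
T=[("spice_jar",-132,121,20.5),("salt_shaker",-44,106,20),("lidded_jar",44,118,35),("pepper_mill",132,186,27)]
s=shot("w13",[[480,-100,16]]);print(s["t"],pose(s),np.round(s["force"],1))
side=camera("side");sc=camera("scene")
def box(f,b,h,r):  # predicted rect of an upright cylinder
    a=np.linspace(0,6.28,24);P=[[b[0]+r*np.cos(t),b[1]+r*np.sin(t),z] for t in a for z in(16,h)]
    p=f(P);lo,hi=p.min(0),p.max(0);return np.r_[(lo+hi)/2,hi-lo].round()
for n,y,h,r in T:
    b=bay(rk,y)
    for c,f in(("wrist",lambda P:wproj(s,P)),("scene",lambda P:proj("scene",P)),("side",lambda P:proj("side",P))):
        print(n,c,"pred",box(f,b,h,r),"seen",[(np.round(d["rect"]).astype(int).tolist(),round(d["confidence"],2)) for d in look_for(c,n)][:4])
for n in("heart_cutter","garlic"): print(n,[np.round(d["rect"]).astype(int).tolist() for d in look_for("side",n)][:1])
im=cv2.imread("pics/w13_raw.png").min(axis=2);b=bay(rk,132);p=wproj(s,[[*b,183]])[0].astype(int);x0,y0=p-20
n,l,st,c=cv2.connectedComponentsWithStats((im[y0:y0+40,x0:x0+40]>150).astype(np.uint8))
print("mill bay",b.round(1),[(watz(s,c[i]+[x0,y0],183).round(1),st[i,4]) for i in range(1,n) if st[i,4]>15])
E
```

```text
39.1167 ([474.5, -217.9, 283.4], 'yaw_y', np.float64(-6.6), 'tilt', np.float64(-1.0)) [-0.7  0.6 -0.1]
spice_jar wrist pred [251. 268.  33.  64.] seen [([251, 272, 31, 59], 0.97)]
spice_jar scene pred [327. 131.  15.  32.] seen [([329, 131, 18, 29], 0.88)]
spice_jar side pred [272. 121.  12.  31.] seen [([274, 116, 11, 26], 0.5)]
salt_shaker wrist pred [251. 207.  34.  52.] seen [([254, 202, 28, 47], 0.98), ([249, 273, 30, 63], 0.45)]
salt_shaker scene pred [315. 144.  14.  29.] seen [([318, 146, 9, 27], 0.69)]
salt_shaker side pred [271. 135.  12.  29.] seen []
lidded_jar wrist pred [251. 142.  67.  67.] seen [([248, 143, 59, 65], 0.93)]
lidded_jar scene pred [302. 154.  24.  39.] seen [([243, 301, 33, 56], 0.86), ([306, 155, 21, 39], 0.69)]
lidded_jar side pred [269. 148.  22.  38.] seen [([337, 303, 34, 49], 0.62), ([277, 148, 10, 35], 0.57)]
pepper_mill wrist pred [250.  52.  67.  75.] seen [([253, 60, 51, 62], 0.91), ([394, 100, 84, 46], 0.82)]
pepper_mill scene pred [288. 157.  21.  57.] seen [([272, 253, 21, 62], 0.7), ([289, 161, 20, 49], 0.61), ([246, 142, 19, 48], 0.56), ([196, 198, 19, 16], 0.34)]
pepper_mill side pred [267. 153.  19.  57.] seen [([269, 158, 20, 52], 0.96), ([328, 246, 30, 56], 0.63), ([215, 155, 21, 47], 0.62)]
heart_cutter []
garlic [[201, 188, 22, 20]]
mill bay [487.7 -98.4] [(array([488.9, -99.1]), np.int32(131))]
```

All four stand within a few mm of their predicted bay positions, upright, and the gripper is clear. Handing in.

```bash
python3 -c "
from plant import workorder
print(workorder.sign_off())"
```

```text
the job is handed in; nothing more can be done
None
```

The job is handed in after 39 s, well under the 118 s limit: all four condiments now stand upright in the empty rack in reverse order (spice jar rightmost, then salt shaker, lidded jar and pepper mill). The final camera check put each within a few mm of its bay centre and the garlic in place; it did not find the heart cutter, but the gripper stayed well clear of where it lay, and sign-off returned no verdict.

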